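Turn a hardness coupon over on the anvil stack

TASK

Set the coupon up for a hardness test on its plain face: lay the round steel spacer disc flat and centred on the top of the round anvil stand, then turn the slotted aluminium coupon over and lay it flat and centred on the spacer with its slotted face down and its plain face up. Handle the coupon gently, without letting it topple over or dropping it onto the stack, and leave the V-block, the black mount, the brush and the oil bottle where they are.

Things in the scene. Friction and masses are not known exactly. Their poses are not given: they have to be found in the camera images.
- coupon: Bare aluminium plate, 70 (its x) by 62 (its y) by 24 mm thick (its z), about 0.27 kg. One face is plain; the other has a slot 12 mm wide, 5 mm deep, along the middle of its full length (along x). Origin: centre of the plain face; z points from there to the slotted face. Starts flat on the bench, slotted face up. It stands by itself on any of its edge faces.
- coupon_slot_face (a point): Centre of the coupon's slotted face (level with the face, over the slot), 24 mm along the coupon's z from its origin.
- spacer: Plain steel disc, 58 mm diameter, 14 mm thick, about 0.28 kg, lying flat on the bench; both faces alike. Origin: centre of the face that starts underneath; z is the disc's axis.
- spacer_center (a point): Centre of the spacer disc, 7 mm from either face.
- anvil: Dark steel anvil stand, fixed to the bench: round foot 110 mm diameter and 12 mm thick, short neck, flat round top plate 90 mm diameter and 12 mm thick. Total height 50 mm. Origin: centre of its underside on the bench, z up.
- anvil_top (a point): Centre of the anvil's flat top, 50 mm above the bench, z up.
- vblock: Dark steel V-block, bystander, 70 by 64 by 45 mm high. Origin: centre of the underside.
- mount: Black plastic cylinder (a moulded specimen), bystander, 40 mm diameter, 28 mm high. Origin: centre of the underside.
- brush: Hand brush lying on the bench, bystander, about 200 mm long along its x. Origin: on the underside near the middle.
- oil: White plastic bottle, bystander, 52 mm diameter, 100 mm high. Origin: centre of the underside.
Things that resemble listed ones, but are neither listed nor needed, are in the scene too. Of the things that look like the coupon, take the one that is nearest to the robot's base at the start.

How it is judged:
By the outcome, as a careful person would: the job done as asked, in the order asked, and still so for the second after the job is handed in, with the robot touching nothing.
It also fails if it takes over 72 s, if anything falls off the work surface, if the arm or the gripper's body presses on something with over 40 N, if the wrist force passes 120 N, or if a joint passes its speed limit or range.

ROBOT

A 6-joint arm with a two-finger parallel gripper is mounted at the origin on the work surface. World frame = base frame: x ahead of the robot, y to its left, z up, the work surface at z = 0. Lengths are in mm, angles in rad, forces in N, time in s.
With the tool pointing down it reaches from about 350 to 775 mm from the base axis. Payload 7.3 kg.
Tool frame: the origin (TCP) lies at the centre of the arm's flange, where the gripper is bolted on; the fingertips stand 178 mm ahead of it and the grasp point (between the pads) lies 159 mm ahead of it; z points along the fingers, y is the direction in which the jaws open and shut (so a half turn about z gives the same grasp; the last joint's range is limited). The gripper opens to 92 mm and grips with 3 to 60 N. Pads are 19 mm wide; open, the fingers measure 130 mm over their backs; the gripper's body (75 mm by 190 mm) begins 47 mm behind the grasp point.
Start: joints at [-1.314, 0.342, 1.524, -0, 1.275, -0.146], TCP at [205.817, -482.977, 404.741] pointing down, gripper open.
Joint ranges: [-2.53, 2.53], [-0.77, 2.02], [0.04, 2.7], [-1, 4.14], [0.28, 2.66], [-3.11, 3.11]. Speed limits (rad/s): [2.57, 2.57, 3.14, 3.14, 3.14, 3.14].

INTERFACE

Orientations are given as [roll, pitch, yaw] about the fixed x, y, z axes, in that order (R = Rz(yaw) Ry(pitch) Rx(roll)).
In Python, from plant import get_obs, capture, close_job gives the robot as it stands. The module is installed in compiled form; this text tells all that it offers.
- The arm moves only by the shell command python3 -m pendant 'ROWS'. ROWS is JSON, a list of rows, each a list of 3 entries, a list of its own where there are three numbers: the shift along the tool's x, y, z in m, then the turn, a rotation vector about the tool's x, y, z in rad, then the finger opening in m, from 0 to 0.0918. In form: [[[tx, ty, tz], [wx, wy, wz], fingers], ...]. A call has 1 to 10 rows; each row is the pose to reach, as a shift and turn from the pose commanded when the call began, along the tool's axes at that moment; what a row does not reach only later rows make up. A row lasts 1/12 s, in which the tool goes at most 41.7 mm and 7.16 degrees, less where a joint would pass 70% of its speed; a pose out of reach is approached as far as the arm can. A call with a gripper value outside its range is refused whole. The fingers move at their own pace and stop on an object; the grip force is fixed at half the most. Time passes only in rows, so rows that repeat a pose let the fingers close. It gives the time, the measured TCP pose, the force and the opening at its end, in the units of the state.
- get_obs(): the state, without advancing time (a new reading comes with each control period).
- capture(name): name is "scene" or "top" or "wrist"; returns a dict with "color" (400x640x3 uint8, red, green, blue), "mtx" (3x3 intrinsics, pixels), "dist" ([k1, k2, p1, p2, k3] as OpenCV has them; the pictures are not rectified), "rvec" (rotation vector, rad) and "tvec" (3), from world to camera coordinates, as OpenCV has them. Camera axes: x right, y down, z forward; pixel columns grow to the right and rows downward; lengths in mm; the calibration is good to about 2 mm. A picture is of the moment at which its call begins. There is no depth.
- close_job(): hands the job in, once; it reports no verdict.
The state is a dict: "time": time; "joint_positions": joint angles; "dq": joint speeds; "tau": joint torques, N m; "tool_pos": TCP position; "tcp_rot": TCP orientation; "contact_force": force on the tool from outside, world axes, zero at the start; "moment": the same for the moment, N m; "grip_width": finger opening in mm.
Only numpy, scipy, OpenCV 4.12 (cv2) and the standard library are available. Lean on these libraries where they do the work, as an engineer would, in place of code of your own. Each camera call takes 0.05 s, during which the arm holds its last target. There are 200 camera calls.

## Working session

There is one attempt and no reset: what is moved stays moved. The work goes in short steps, Python scripts to look and compute and a shell command to move; the robot and the scene stay as the last step left them, time stands still between calls to the robot, and variables do not carry over. Pictures are saved under pics/ and viewed, about 8 in all and at most 12, crops included, and the job is handed in when it is done.

```bash
mkdir -p pics
cat > h.py <<'E'
import numpy as np, cv2
from plant import get_obs, capture
def shot(n,f):
    c=capture(n); cv2.imwrite('pics/'+f+'.png',c['color'][...,::-1]); np.save('pics/'+f+'.npy',c,allow_pickle=True); return c
def load(f): return np.load('pics/'+f+'.npy',allow_pickle=True).item()
def px2w(c,uv,z):
    p=cv2.undistortPoints(np.array(uv,float).reshape(-1,1,2),c['mtx'],np.array(c['dist'],float)).reshape(-1,2)
    R=cv2.Rodrigues(np.array(c['rvec'],float))[0]; t=np.array(c['tvec'],float).ravel()
    o=-R.T@t; d=np.c_[p,np.ones(len(p))]@R
    return o+d*((z-o[2])/d[:,2])[:,None]
def w2px(c,P): return cv2.projectPoints(np.array(P,float).reshape(-1,3),np.array(c['rvec'],float),np.array(c['tvec'],float),c['mtx'],np.array(c['dist'],float))[0].reshape(-1,2)
E
python3 - <<'E'
from h import *
a=shot('top','top0');b=shot('scene','scene0')
for c in(a,b):
    R=cv2.Rodrigues(np.array(c['rvec']))[0];print(-R.T@np.array(c['tvec']).ravel())
print(get_obs())
E
```

```text
[ 401.22036007  -91.47026645 1222.38252937]
[1143.6209884   389.16021746  682.15145103]
{'time': 0.1, 'joint_positions': array([-1.31399123e+00,  3.42634878e-01,  1.52487684e+00, -7.54575384e-06,
        1.27538599e+00, -1.46058998e-01]), 'dq': array([-5.47955126e-04, -5.10701080e-04, -3.45267342e-03,  1.22733471e-03,
        8.76717656e-05, -1.22394172e-03]), 'tau': array([ 1.21259967e-03, -4.32006848e+01, -2.44693476e+01,  7.18639302e-02,
        5.26133215e-02, -4.95519964e-05]), 'tool_pos': array([ 205.79193187, -482.86723721,  404.13931755]), 'tcp_rot': array([-3.14030045e+00, -1.82798249e-04,  4.02866182e-01]), 'contact_force': array([0.4246145 , 0.4385197 , 0.44751821]), 'moment': array([ 0.07703341, -0.05346815, -0.04527096]), 'grip_width': 91.82144334560292}
```

View pics/top0.png

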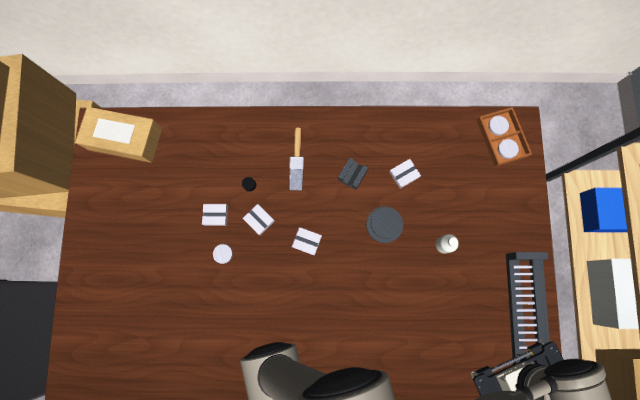

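View pics/scene0.png

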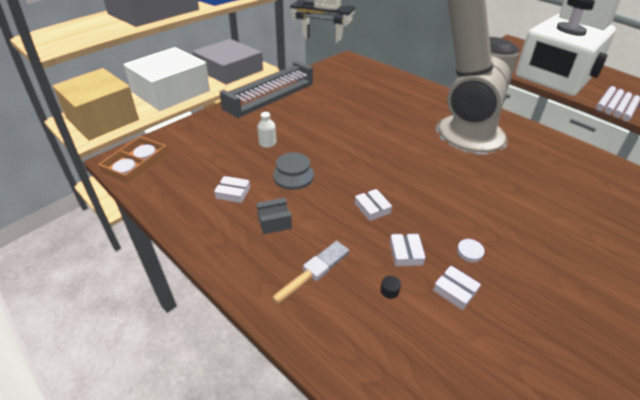

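Coupon look-alikes in the top view are at (215,215), (258,220), (307,241) and (405,173). Spacer candidates are the bench disc at (222,254) and two discs in the tray at (499,125) and (509,148). I'll measure these and check them in an enlarged crop.

Run:
```python
from h import *
c=load('top0')
for n,uv,z in [('c1',(215,215),24),('c2',(258,220),24),('c3',(307,241),24),('c4',(405,173),24),('disc',(222,254),14),('anvil',(385,224),50),('mount',(249,184),28),('oil',(450,243),90),('vb',(352,174),45),('brush',(296,173),15)]:
    p=px2w(c,[uv],z)[0];print(n,p.round(),np.hypot(*p[:2]).round())
im=cv2.imread('pics/top0.png')[150:275,190:330]
# second: anvil
a=cv2.resize(im,None,fx=5.6,fy=4.7*5.6/4.7,interpolation=cv2.INTER_CUBIC)[:600]
im=cv2.imread('pics/top0.png')[195:275,195:335]
cv2.imwrite('pics/crop1.png',cv2.resize(im,None,fx=5.5,fy=5.5,interpolation=cv2.INTER_CUBIC))
```

```text
c1 [586. 263.  24.] 643.0
c2 [572. 132.  24.] 587.0
c3 [510. -15.  24.] 510.0
c4 [ 717. -309.   24.] 781.0
disc [470. 238.  14.] 527.0
anvil [ 558. -242.   50.] 608.0
mount [681. 163.  28.] 700.0
oil [ 500. -416.   90.] 650.0
vb [ 708. -148.   45.] 723.0
brush [719.  22.  15.] 719.0
```

View pics/crop1.png

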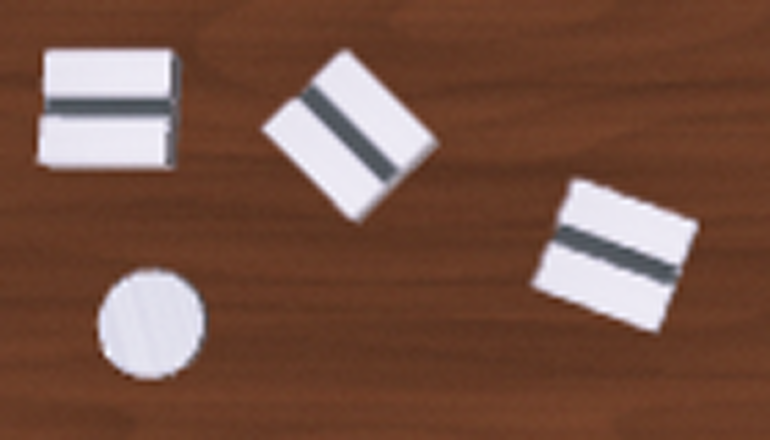

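The nearest one is c3 at about (510,-15), reach 510 mm. The next nearest is at 587 mm. In the crop its corners are (572,179), (698,222), (657,332) and (532,286), with the slot uppermost. The disc centre is at (152,324). Next I'll write a helper for the moves and look at the anvil and the parts with the wrist camera.

```bash
cat >> h.py <<'E'
from scipy.spatial.transform import Rotation as Ro
def go(p,rpy=None,grasp=False):
    """print shift(m)/rotvec in current tool axes to reach pose; grasp: p is the grasp point (159 ahead)"""
    o=get_obs(); R0=Ro.from_euler('xyz',o['tcp_rot']); R1=R0 if rpy is None else Ro.from_euler('xyz',rpy)
    p=np.array(p,float)
    if grasp: p=p-R1.apply([0,0,159])
    print('shift',(R0.inv().apply(p-o['tool_pos'])/1000).round(4),'turn',(R0.inv()*R1).as_rotvec().round(4))
def st():
    o=get_obs(); R=Ro.from_euler('xyz',o['tcp_rot']); print(round(o['time'],2),'tcp',o['tool_pos'].round(1),'rpy',o['tcp_rot'].round(3),'gp',(o['tool_pos']+R.apply([0,0,159])).round(1),'F',o['contact_force'].round(1),'w',o['grip_width'].round(1),'q',o['joint_positions'].round(3))
E
python3 - <<'E'
from h import *
c=load('top0')
f=lambda u:195+(np.array(u)+.5)/5.5-.5+np.array([0,0])
def cr(uv): return np.array([[195+(u+.5)/5.5-.5,195+(v+.5)/5.5-.5] for u,v in uv])
P=px2w(c,cr([(572,179),(698,222),(657,332),(532,286)]),24)
print(P.round(1),P.mean(0)); d=np.diff(np.r_[P,P[:1]],axis=0);print(np.linalg.norm(d,axis=1),np.degrees(np.arctan2(d[:,1],d[:,0])))
print('disc',px2w(c,cr([(152,324)]),14))
w=capture('wrist');R=cv2.Rodrigues(np.array(w['rvec']))[0];C=-R.T@np.array(w['tvec']).ravel();o=get_obs();T=Ro.from_euler('xyz',o['tcp_rot']);print('cam in tool',T.inv().apply(C-o['tool_pos']),(T.inv().as_matrix()@R.T).round(2),w['mtx'])
go([540,-235,405],[3.1416,0,0.0])
E
```

```text
[[550.9  10.6  24. ]
 [528.  -57.6  24. ]
 [469.1 -36.3  24. ]
 [493.2  30.9  24. ]] [510.29564153 -13.10362402  24.        ]
[71.94216526 62.5991885  71.39889774 61.21618972] [-108.55899282  160.06157198   70.33975439  -19.44867285]
disc [[471.92687226 237.82875836  14.        ]]
cam in tool [67.53308382 -0.3894955  19.38880084] [[-0.   -0.97 -0.26]
 [ 1.   -0.   -0.  ]
 [ 0.   -0.26  0.97]] [[317.26112181   0.         316.00626564]
 [  0.         317.26112181 203.21057378]
 [  0.           0.           1.        ]]
shift [ 0.4046 -0.097  -0.0006] turn [-1.200e-03  1.000e-04  4.028e-01]
```

```bash
python3 -m pendant '[[[0.405,-0.097,0.08],[0,0,0.403],0.0918],[[0.405,-0.097,0.08],[0,0,0.403],0.0918],[[0.405,-0.097,0.08],[0,0,0.403],0.0918],[[0.405,-0.097,0.08],[0,0,0.403],0.0918],[[0.405,-0.097,0.08],[0,0,0.403],0.0918],[[0.405,-0.097,0.08],[0,0,0.403],0.0918],[[0.405,-0.097,0.08],[0,0,0.403],0.0918],[[0.405,-0.097,0.08],[0,0,0.403],0.0918],[[0.405,-0.097,0.08],[0,0,0.403],0.0918],[[0.405,-0.097,0.08],[0,0,0.403],0.0918]]'
python3 -m pendant '[[[0.035,0,0],[0,0,0],0.0918],[[0.035,0,0],[0,0,0],0.0918],[[0.035,0,0],[0,0,0],0.0918]]'
python3 - <<'E'
from h import *
st(); shot('wrist','w_anvil'); go([465,130,325],[3.1416,0,0]); go([440,238,325],[3.1416,0,0])
im=cv2.imread('pics/w_anvil.png')
cv2.imwrite('pics/w_anvil_v.png',cv2.resize(im,(800,500),interpolation=cv2.INTER_CUBIC))
E
```

```text
time: 0.98
tool_pos: [526.8, -244.5, 327.7]
tcp_rot: [-3.142, 0.0, -0.0]
contact_force: [0.6, -0.6, 0.5]
grip_width: 91.8
time: 1.23
tool_pos: [561.7, -245.2, 327.1]
tcp_rot: [-3.141, 0.001, 0.002]
contact_force: [-0.1, -0.2, -0.6]
grip_width: 91.8Traceback (most recent call last):
  File "<stdin>", line 2, in <module>
  File "h.py", line 20, in st
    o=get_obs(); R=Ro.from_euler('xyz',o['tcp_rot']); print(round(o['time'],2),'tcp',o['tool_pos'].round(1),'rpy',o['tcp_rot'].round(3),'gp',(o['tool_pos']+R.apply([0,0,159])).round(1),'F',o['contact_force'].round(1),'w',o['grip_width'].round(1),'q',o['joint_positions'].round(3))
                                                                                                                                                                                                                             ^^^^^^^^^^^^^^^^^^^^^
AttributeError: 'float' object has no attribute 'round'
```

```bash
sed -i "s/o\['grip_width'\].round(1)/round(o['grip_width'],1)/" h.py
python3 - <<'E'
from h import *
st(); shot('wrist','w_anvil'); go([400,130,325],[3.1416,0,0]); go([440,238,325],[3.1416,0,0])
im=cv2.imread('pics/w_anvil.png')
cv2.imwrite('pics/w_anvil_v.png',cv2.resize(im,(800,500),interpolation=cv2.INTER_CUBIC))
E
```

```text
1.23 tcp [ 561.7 -245.2  327.1] rpy [-3.141e+00  1.000e-03  2.000e-03] gp [ 561.5 -245.2  168.1] F [-0.1 -0.2 -0.6] w 91.8 q [-0.537  0.568  1.379 -0.     1.196  1.032]
shift [-0.1602 -0.3759  0.0029] turn [-0.0006  0.0017  0.0009]
shift [-0.1201 -0.4839  0.0029] turn [-0.0006  0.0017  0.0009]
```

View pics/w_anvil_v.png

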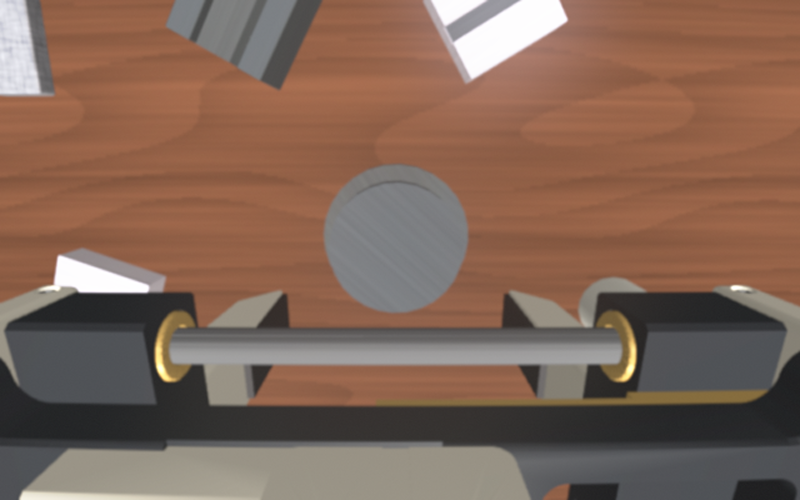

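```bash
python3 -m pendant '[[[-0.1,-0.47,0.003],[0,0,0],0.0918],[[-0.1,-0.47,0.003],[0,0,0],0.0918],[[-0.1,-0.47,0.003],[0,0,0],0.0918],[[-0.1,-0.47,0.003],[0,0,0],0.0918],[[-0.1,-0.47,0.003],[0,0,0],0.0918],[[-0.1,-0.47,0.003],[0,0,0],0.0918],[[-0.1,-0.47,0.003],[0,0,0],0.0918],[[-0.1,-0.47,0.003],[0,0,0],0.0918],[[-0.1,-0.47,0.003],[0,0,0],0.0918],[[-0.1,-0.47,0.003],[0,0,0],0.0918]]'
python3 -m pendant '[[[0,-0.07,0],[0,0,0],0.0918],[[0,-0.07,0],[0,0,0],0.0918],[[0,-0.07,0],[0,0,0],0.0918],[[0,-0.07,0],[0,0,0],0.0918]]'
python3 - <<'E'
from h import *
c=load('w_anvil'); P=px2w(c,[((u+.5)/1.25-.5,(v+.5)/1.25-.5) for u,v in [(324,237),(469,237),(396,313),(396,181)]],50); print(P.round(1))
A=np.c_[2*P[:,:2],np.ones(4)]; s=np.linalg.lstsq(A,(P[:,:2]**2).sum(1),rcond=None)[0]; print('anvil',s[:2],np.sqrt(s[2]+s[0]**2+s[1]**2))
st(); c=shot('wrist','w_disc')
g=c['color'].min(2); m=(g>150).astype(np.uint8)
n,l,s,ce=cv2.connectedComponentsWithStats(m)
for i in range(1,n):
    if s[i,4]>800: print(s[i],ce[i].round(1),px2w(c,[ce[i]],14)[0].round(1))
cv2.imwrite('pics/w_disc_v.png',c['color'][:280,:,::-1])
E
```

```text
time: 2.12
tool_pos: [472.4, 161.9, 326.2]
tcp_rot: [3.141, -0.0, -0.002]
contact_force: [0.4, -0.7, -0.6]
grip_width: 91.8
time: 2.45
tool_pos: [473.1, 231.6, 325.8]
tcp_rot: [3.141, 0.0, 0.001]
contact_force: [-0.2, -0.3, -0.1]
grip_width: 92.1
[[ 572.3 -197.5   50. ]
 [ 572.5 -293.9   50. ]
 [ 518.  -245.5   50. ]
 [ 609.2 -245.3   50. ]]
anvil [ 563.90534621 -245.73124722] 47.32756988977026
2.45 tcp [473.1 231.6 325.8] rpy [3.141e+00 0.000e+00 1.000e-03] gp [473.  231.6 166.8] F [-0.2 -0.3 -0.1] w 92.1 q [ 0.31   0.422  1.635 -0.     1.084  1.879]
[ 412   15   77   87 2914] [449.6  58.3] [592.  117.1  14. ]
[ 228   16   89   36 3061] [272.4  33. ] [611.3 268.6  14. ]
[ 377   49   78   84 3034] [415.2  92.5] [563.8 144.8  14. ]
[ 231   64   85   35 2855] [273.5  81.3] [572.7 268.8  14. ]
[ 558  107   80   56 2307] [597.4 135. ] [528.5 -27.9  14. ]
[ 536  148   80   51 2195] [575.9 173.6] [492.4 -14.7  14. ]
[ 278  163   61   59 2858] [308.4 192.1] [474. 239.  14.]
```

View pics/w_disc_v.png

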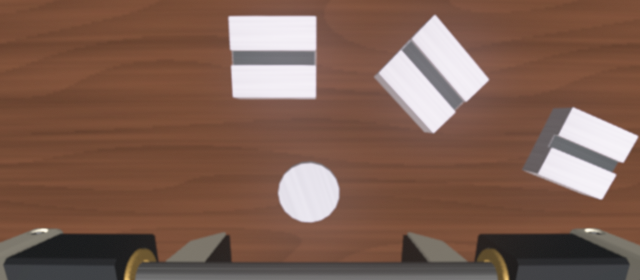

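Disc at (308,192) px gives (474,239), and the top camera gave (472,238). They agree, so I grasp it.

```bash
python3 -m pendant '[[[0.0005,-0.007,0.03],[0,0,0],0.0918],[[0.0005,-0.007,0.065],[0,0,0],0.0918],[[0.0005,-0.007,0.1],[0,0,0],0.0918],[[0.0005,-0.007,0.125],[0,0,0],0.0918],[[0.0005,-0.007,0.137],[0,0,0],0.0918],[[0.0005,-0.007,0.145],[0,0,0],0.0918],[[0.0005,-0.007,0.145],[0,0,0],0.0918],[[0.0005,-0.007,0.145],[0,0,0],0.0918]]'
python3 -m pendant '[[[0,0,0],[0,0,0],0.05],[[0,0,0],[0,0,0],0.05],[[0,0,0],[0,0,0],0.05],[[0,0,0],[0,0,0],0.05],[[0,0,0],[0,0,0],0.05],[[0,0,0],[0,0,0],0.05],[[0,0,0],[0,0,0],0.05],[[0,0,0],[0,0,0],0.05]]'
python3 -c "
from h import *
st(); go([563.5,-245.5,285],[3.1416,0,0])"
```

```text
time: 3.17
tool_pos: [474.8, 237.4, 181.3]
tcp_rot: [3.142, -0.0, -0.002]
contact_force: [-0.5, 0.1, 0.3]
grip_width: 91.8
time: 3.83
tool_pos: [474.3, 238.5, 180.9]
tcp_rot: [-3.142, -0.0, -0.0]
contact_force: [0.1, 0.2, 4.0]
grip_width: 57.1
3.83 tcp [474.3 238.5 180.9] rpy [-3.142 -0.    -0.   ] gp [474.4 238.5  21.9] F [0.1 0.2 4. ] w 57.1 q [ 0.322  0.635  1.756 -0.     0.75   1.892]
shift [ 0.0892  0.484  -0.1041] turn [-0.     -0.0003 -0.    ]
```

```bash
python3 -m pendant '[[[0,0,-0.01],[0,0,0],0.05],[[0,0,-0.03],[0,0,0],0.05],[[0,0,-0.055],[0,0,0],0.05],[[0.002,0.01,-0.08],[0,0,0],0.05],[[0.006,0.03,-0.095],[0,0,0],0.05],[[0.011,0.06,-0.104],[0,0,0],0.05],[[0.017,0.092,-0.104],[0,0,0],0.05],[[0.023,0.125,-0.104],[0,0,0],0.05],[[0.029,0.158,-0.104],[0,0,0],0.05],[[0.035,0.19,-0.104],[0,0,0],0.05]]'
python3 -m pendant '[[[0.006,0.033,0],[0,0,0],0.05],[[0.012,0.066,0],[0,0,0],0.05],[[0.018,0.1,0],[0,0,0],0.05],[[0.024,0.133,0],[0,0,0],0.05],[[0.031,0.166,0],[0,0,0],0.05],[[0.037,0.2,0],[0,0,0],0.05],[[0.043,0.23,0],[0,0,0],0.05],[[0.049,0.26,0],[0,0,0],0.05],[[0.054,0.28,0],[0,0,0],0.05],[[0.054,0.294,0],[0,0,0],0.05]]'
python3 -m pendant '[[[0,0,0],[0,0,0],0.05],[[0,0,0],[0,0,0],0.05],[[0,0,0],[0,0,0],0.05]]'
python3 - <<'E'
from h import *
st(); c=shot('wrist','w_pl'); t=shot('top','t_pl')
a=cv2.resize(c['color'][90:330,180:460],None,fx=2.5,fy=2.5,interpolation=cv2.INTER_CUBIC)
cv2.imwrite('pics/w_pl_v.png',a[...,::-1])
go([563.5,-245.5,285],[3.1416,0,0])
E
```

```text
time: 4.67
tool_pos: [509.0, 46.9, 285.1]
tcp_rot: [3.141, 0.0, 0.0]
contact_force: [0.8, -0.2, -1.8]
grip_width: 57.2
time: 5.5
tool_pos: [563.3, -247.9, 284.7]
tcp_rot: [3.141, -0.0, -0.002]
contact_force: [-0.4, 0.5, -2.4]
grip_width: 57.3
time: 5.75
tool_pos: [562.9, -244.4, 284.6]
tcp_rot: [-3.141, 0.001, 0.0]
contact_force: [0.1, 0.4, -2.7]
grip_width: 57.2
5.75 tcp [ 562.9 -244.4  284.6] rpy [-3.141e+00  1.000e-03  0.000e+00] gp [ 562.7 -244.3  125.6] F [ 0.1  0.4 -2.7] w 57.2 q [-0.535  0.613  1.425  0.     1.105  1.036]
shift [ 0.0004  0.0013 -0.0002] turn [-0.0005  0.0005  0.0013]
```

View pics/w_pl_v.png

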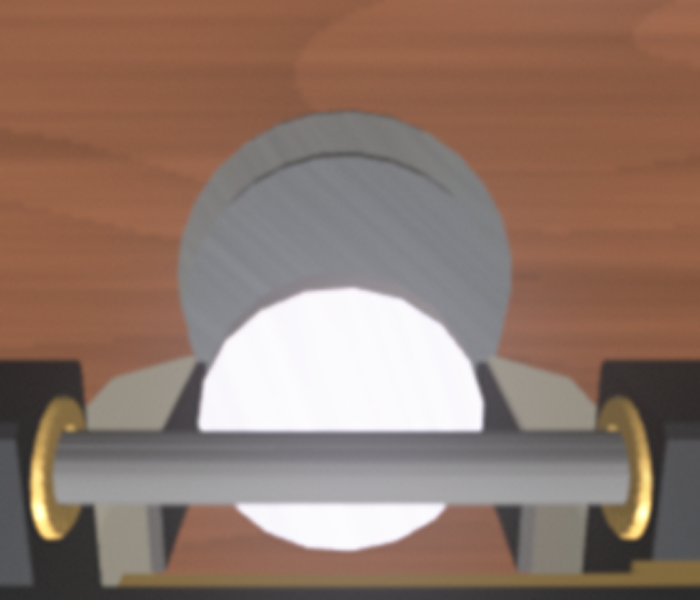

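Run:
```python
from h import *
c=load('w_pl'); k=lambda u,v:(180+(u+.5)/2.5-.5,90+(v+.5)/2.5-.5)
print('disc',px2w(c,[k(343,287),k(343,550),k(199,410),k(484,410)],117.7).round(1))
print('top plate back',px2w(c,[k(343,154),k(230,205),k(455,195)],50).round(1))
print('foot',px2w(c,[k(343,111),k(200,195),k(480,190),k(250,138),k(440,138)],12).round(1))
c=load('w_anvil'); k=lambda u,v:((u+.5)/1.25-.5,(v+.5)/1.25-.5)
print(px2w(c,[k(396,313),k(396,181)],50).round(1),px2w(c,[k(396,165)],12).round(1),px2w(c,[k(324,237),k(469,237)],12).round(1))
# predicted outlines on top image for offset check
import itertools
g=cv2.cvtColor(load('top0')['color'],cv2.COLOR_RGB2GRAY).astype(float); c=load('top0'); gx=cv2.Sobel(g,cv2.CV_64F,1,0);gy=cv2.Sobel(g,cv2.CV_64F,0,1);m=cv2.GaussianBlur(np.hypot(gx,gy),(0,0),1)
th=np.linspace(0,6.28,120,endpoint=False)
def sc(x,y,r,z):
    p=w2px(c,np.c_[x+r*np.cos(th),y+r*np.sin(th),0*th+z]).astype(np.float32); return cv2.remap(m,p[:,0][None],p[:,1][None],1).mean()
for r,z in[(55,12),(45,50)]:
    b=sorted(((sc(x,y,r,z),x,y) for x in np.arange(550,576) for y in np.arange(-258,-232)),reverse=True)[:3];print(r,b)
```

```text
disc [[ 590.5 -244.5  117.7]
 [ 532.8 -244.6  117.7]
 [ 564.9 -215.6  117.7]
 [ 564.9 -272.9  117.7]]
top plate back [[ 609.3 -244.6   50. ]
 [ 595.5 -213.6   50. ]
 [ 598.3 -275.1   50. ]]
foot [[ 619.  -244.6   12. ]
 [ 592.6 -198.7   12. ]
 [ 594.2 -288.5   12. ]
 [ 610.7 -215.3   12. ]
 [ 610.7 -275.2   12. ]]
[[ 518.  -245.5   50. ]
 [ 609.2 -245.3   50. ]] [[ 617.8 -245.3   12. ]] [[ 563.9 -190.4   12. ]
 [ 564.2 -301.2   12. ]]
55 [(np.float64(43.287042131071935), np.int64(563), np.int64(-246)), (np.float64(43.041474570369296), np.int64(563), np.int64(-245)), (np.float64(42.84194958886895), np.int64(564), np.int64(-246))]
45 [(np.float64(31.701760841486006), np.int64(563), np.int64(-247)), (np.float64(31.671142534428345), np.int64(562), np.int64(-248)), (np.float64(31.606087143495735), np.int64(563), np.int64(-248))]
```

Both cameras put the anvil at (563.5,-245.5), and the disc is held at (561.7,-244.3). I'll correct for the difference and lower it.

```bash
python3 -m pendant '[[[0.002,0.001,0.015],[0,0,0],0.05],[[0.002,0.001,0.03],[0,0,0],0.05],[[0.002,0.001,0.04],[0,0,0],0.05],[[0.002,0.001,0.047],[0,0,0],0.05],[[0.002,0.001,0.051],[0,0,0],0.05],[[0.002,0.001,0.053],[0,0,0],0.05],[[0.002,0.001,0.0535],[0,0,0],0.05],[[0.002,0.001,0.0535],[0,0,0],0.05]]'
python3 -m pendant '[[[0,0,0],[0,0,0],0.07],[[0,0,0],[0,0,0],0.07],[[0,0,0],[0,0,0],0.0918],[[0,0,0],[0,0,0],0.0918],[[0,0,0],[0,0,0],0.0918]]'
python3 -m pendant '[[[0,0,-0.03],[0,0,0],0.0918],[[0,0,-0.07],[0,0,0],0.0918],[[0,0,-0.1],[0,0,0],0.0918],[[0,0,-0.14],[0,0,0],0.0918],[[0,0,-0.14],[0,0,0],0.0918],[[0,0,-0.14],[0,0,0],0.0918]]'
python3 - <<'E'
from h import *
st(); c=shot('wrist','w_d2'); m=(c['color'].min(2)>150).astype(np.uint8)
n,l,s,ce=cv2.connectedComponentsWithStats(m)
for i in range(1,n):
    if s[i,4]>800: print(s[i],ce[i].round(1),px2w(c,[ce[i]],64)[0].round(1))
go([500,-15,330],[3.1416,0,-0.34])
E
```

```text
time: 6.52
tool_pos: [565.4, -246.6, 231.6]
tcp_rot: [3.141, -0.001, -0.0]
contact_force: [-0.1, 0.1, -1.3]
grip_width: 57.1
time: 6.93
tool_pos: [565.3, -246.7, 231.6]
tcp_rot: [3.141, -0.001, -0.0]
contact_force: [0.5, 0.5, 0.2]
grip_width: 85.6
time: 7.43
tool_pos: [565.4, -246.7, 374.3]
tcp_rot: [3.138, -0.005, -0.0]
contact_force: [-0.9, 0.6, -0.8]
grip_width: 92.3
7.43 tcp [ 565.4 -246.7  374.3] rpy [ 3.138 -0.005 -0.   ] gp [ 566.3 -247.3  215.3] F [-0.9  0.6 -0.8] w 92.3 q [-0.536  0.533  1.303 -0.     1.299  1.035]
[  16    0   54   89 3462] [44.4 42.5] [700.6 -14.3  64. ]
[ 332    0   97   79 4354] [377.9  33.4] [ 705.  -299.6   64. ]
[ 284  166   63   61 3032] [314.9 195.9] [ 564.8 -246.4   64. ]
[  76  199   75   35 1560] [109.9 218.9] [542.2 -47.3  64. ]
[ 137  280  359   11 3011] [318.4 285.6] [ 471.  -249.8   64. ]
[ 16 392 192   8 904] [ 93.9 396.9] [326.4  10.   64. ]
shift [-0.0652 -0.2315  0.0416] turn [ 0.0007 -0.0017  0.3398]
```

Spacer down at (564.8,-246.4). Now I move to a viewpoint over the coupon.

```bash
python3 -m pendant '[[[-0.01,-0.035,0.005],[0,0,0.06],0.0918],[[-0.02,-0.07,0.01],[0,0,0.12],0.0918],[[-0.03,-0.11,0.02],[0,0,0.18],0.0918],[[-0.04,-0.145,0.03],[0,0,0.24],0.0918],[[-0.055,-0.18,0.04],[0,0,0.3],0.0918],[[-0.065,-0.21,0.045],[0,0,0.33],0.0918],[[-0.065,-0.2315,0.05],[0,0,0.33],0.0918],[[-0.065,-0.2315,0.05],[0,0,0.33],0.0918],[[-0.065,-0.2315,0.05],[0,0,0.33],0.0918]]'
python3 - <<'E'
from h import *
st(); c=shot('wrist','w_c'); m=(c['color'].min(2)>140).astype(np.uint8)
n,l,s,ce=cv2.connectedComponentsWithStats(m)
Q=[]
for i in range(1,n):
    if s[i,4]>800: 
        print(s[i],ce[i].round(1),px2w(c,[ce[i]],24)[0].round(1))
a=c['color'][60:310,160:480]
cv2.imwrite('pics/w_c_v.png',cv2.resize(a,None,fx=2.4,fy=2.4,interpolation=cv2.INTER_CUBIC)[...,::-1])
E
```

```text
time: 8.23
tool_pos: [499.8, -14.2, 319.9]
tcp_rot: [3.141, 0.003, -0.328]
contact_force: [0.5, -0.2, -0.2]
grip_width: 91.9
8.23 tcp [499.8 -14.2 319.9] rpy [ 3.141e+00  3.000e-03 -3.280e-01] gp [499.3 -14.2 160.9] F [ 0.5 -0.2 -0.2] w 91.9 q [-0.182  0.386  1.715 -0.     1.044  1.717]
[173   0  53  25 912] [197.8   9.2] [672.7  24.6  24. ]
[ 565    0   75   66 4251] [601.3  29.2] [ 557.1 -277.9   24. ]
[  83  119  105   97 5308] [133.5 168.2] [575.9 130.1  24. ]
[ 270  148   83   32 2546] [310.5 163.3] [529.2 -19.5  24. ]
[ 270  189   81   31 2287] [310.1 204.1] [494.5  -7.1  24. ]
[   0  196   45   42 1216] [ 19.1 215.6] [571.6 254.3  24. ]
```

View pics/w_c_v.png

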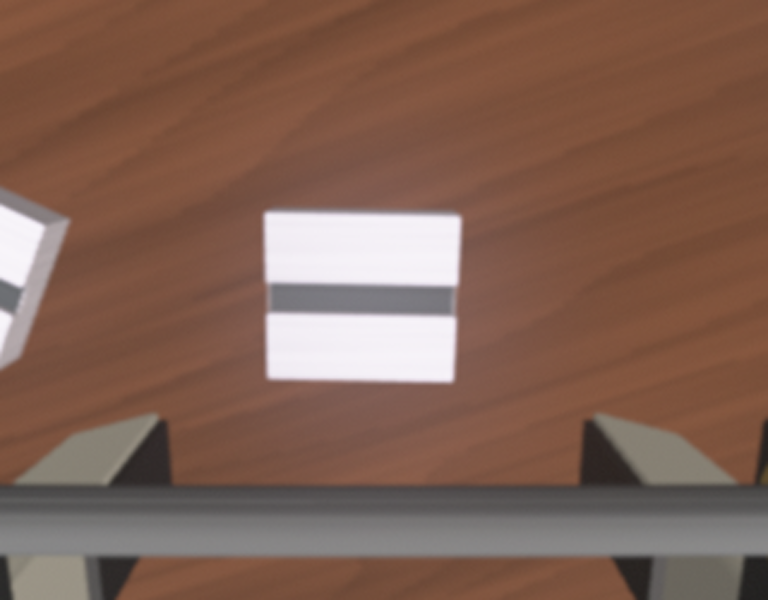

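```bash
cat >> h.py <<'E'
def rp(yaw,p): return (Ro.from_euler('xyz',[np.pi,0,yaw])*Ro.from_euler('y',p,degrees=True)).as_euler('xyz')
E
python3 - <<'E'
from h import *
c=load('w_c'); P=px2w(c,[(160+(u+.5)/2.4-.5,60+(v+.5)/2.4-.5) for u,v in [(264,210),(461,214),(454,382),(267,380)]],24)
print(P.round(1),P.mean(0)); d=np.diff(np.r_[P,P[:1]],axis=0);print(np.linalg.norm(d,axis=1).round(1),np.degrees(np.arctan2(d[:,1],d[:,0])).round(1))
C=P.mean(0)[:2]
go([*C,80],rp(-0.325,-20),True)
E
```

```text
[[553.7   9.3  24. ]
 [529.5 -57.3  24. ]
 [469.8 -36.   24. ]
 [493.5  31.1  24. ]] [511.65756537 -13.21614815  24.        ]
[70.8 63.4 71.2 64. ] [-110.   160.4   70.6  -19.9]
shift [ 0.0648 -0.0058  0.0908] turn [-0.     -0.3475 -0.0041]
```

Corners are consistent at about 71x63 mm: centre (511.3,-13.2), yaw -19.6°. I'll approach with the tool tilted 20° back.

```bash
python3 -m pendant '[[[0.02,-0.002,0.02],[0,-0.11,-0.005],0.0918],[[0.045,-0.005,0.04],[0,-0.22,-0.01],0.0918],[[0.065,-0.006,0.06],[0,-0.33,-0.015],0.0918],[[0.065,-0.006,0.075],[0,-0.35,-0.017],0.0918],[[0.065,-0.006,0.075],[0,-0.35,-0.017],0.0918],[[0.065,-0.006,0.075],[0,-0.35,-0.017],0.0918]]'
python3 - <<'E'
from h import *
st(); go([511.3,-13.2,23],rp(-0.344,-20),True)
E
```

```text
time: 8.78
tool_pos: [562.9, -31.2, 245.1]
tcp_rot: [-3.139, 0.351, -0.314]
contact_force: [-0.6, -0.4, 0.6]
grip_width: 91.4
8.78 tcp [562.9 -31.2 245.1] rpy [-3.139  0.351 -0.314] gp [511.  -13.9  95.8] F [-0.6 -0.4  0.6] w 91.4 q [-0.202  0.664  1.48   0.042  1.347  1.667]
shift [0.0247 0.0006 0.0683] turn [0.0077 0.0022 0.0282]
```

```bash
python3 -m pendant '[[[0.008,0,0.022],[0.005,0,0.02],0.0918],[[0.016,0,0.044],[0.008,0.002,0.028],0.0918],[[0.021,0.0005,0.058],[0.008,0.002,0.028],0.0918],[[0.0235,0.0005,0.065],[0.008,0.002,0.028],0.0918],[[0.0247,0.0006,0.068],[0.008,0.002,0.028],0.0918],[[0.0247,0.0006,0.068],[0.008,0.002,0.028],0.0918],[[0.0247,0.0006,0.068],[0.008,0.002,0.028],0.0918]]'
python3 -c "
from h import *
st(); go([511.3,-13.2,23],rp(-0.344,-20),True)"
python3 -m pendant '[[[0,0,0],[0,0,0],0.06],[[0,0,0],[0,0,0],0.06],[[0,0,0],[0,0,0],0.06],[[0,0,0],[0,0,0],0.06],[[0,0,0],[0,0,0],0.06],[[0,0,0],[0,0,0],0.06],[[0,0,0],[0,0,0],0.06]]'
python3 -c "
from h import *
st(); go([511.3,-13.2,143],rp(-0.344,70),True)"
```

```text
time: 9.37
tool_pos: [563.7, -30.9, 175.4]
tcp_rot: [-3.14, 0.345, -0.342]
contact_force: [0.1, 0.7, -0.2]
grip_width: 91.6
9.37 tcp [563.7 -30.9 175.4] rpy [-3.14   0.345 -0.342] gp [513.  -12.6  25.8] F [ 0.1  0.7 -0.2] w 91.6 q [-0.203  0.759  1.524  0.052  1.202  1.684]
shift [0.0002 0.001  0.0031] turn [-0.0006 -0.0036  0.0018]
time: 9.95
tool_pos: [563.6, -30.9, 174.2]
tcp_rot: [-3.141, 0.348, -0.342]
contact_force: [-0.0, -0.1, 4.5]
grip_width: 69.6
9.95 tcp [563.6 -30.9 174.2] rpy [-3.141  0.348 -0.342] gp [512.6 -12.6  24.7] F [-0.  -0.1  4.5] w 69.6 q [-0.203  0.761  1.524  0.052  1.202  1.684]
shift [-0.2003  0.0007  0.0479] turn [-1.5000e-03  1.5692e+00  1.1000e-03]
```

```bash
python3 -m pendant '[[[-0.004,0,-0.01],[0,0,0],0.06],[[-0.012,0,-0.034],[0,0,0],0.06],[[-0.022,0,-0.062],[0,0,0],0.06],[[-0.033,0,-0.09],[0,0,0],0.06],[[-0.041,0,-0.113],[0,0,0],0.06],[[-0.041,0,-0.113],[0,0,0],0.06],[[-0.041,0,-0.113],[0,0,0],0.06]]'
python3 -m pendant '[[[-0.0175,0,0.001],[0,0.11,0],0.06],[[-0.0347,0,0.0038],[0,0.22,0],0.06],[[-0.0515,0,0.0086],[0,0.33,0],0.06],[[-0.0677,0,0.0151],[0,0.44,0],0.06],[[-0.0831,0,0.0234],[0,0.55,0],0.06],[[-0.0975,0,0.0334],[0,0.66,0],0.06],[[-0.1107,0,0.0449],[0,0.77,0],0.06],[[-0.1225,0,0.0577],[0,0.88,0],0.06],[[-0.1329,0,0.0718],[0,0.99,0],0.06],[[-0.1417,0,0.0869],[0,1.1,0],0.06]]'
python3 -m pendant '[[[-0.0175,0,0.001],[0,0.11,0],0.06],[[-0.0347,0,0.0038],[0,0.22,0],0.06],[[-0.0515,0,0.0086],[0,0.33,0],0.06],[[-0.0677,0,0.0151],[0,0.44,0],0.06],[[-0.0721,0,0.0173],[0,0.471,0],0.06],[[-0.0721,0,0.0173],[0,0.471,0],0.06],[[-0.0721,0,0.0173],[0,0.471,0],0.06]]'
python3 - <<'E'
from h import *
st(); go([511.3,-13.2,32],rp(-0.344,70),True)
c=shot('scene','s_tilt'); a=c['color'][100:340,300:560]
cv2.imwrite('pics/s_tilt_v.png',cv2.resize(a,None,fx=2.5,fy=2.5,interpolation=cv2.INTER_CUBIC)[...,::-1])
E
```

```text
time: 10.53
tool_pos: [563.5, -30.9, 295.3]
tcp_rot: [-3.14, 0.345, -0.342]
contact_force: [-0.1, -0.2, -3.2]
grip_width: 69.5
time: 11.37
tool_pos: [430.1, 28.2, 286.8]
tcp_rot: [3.102, -0.566, -0.345]
contact_force: [0.0, -0.6, -1.5]
grip_width: 69.8
time: 11.95
tool_pos: [408.7, 77.5, 328.2]
tcp_rot: [-2.911, -0.681, -0.641]
contact_force: [-0.1, 0.4, -2.1]
grip_width: 69.7
11.95 tcp [408.7  77.5 328.2] rpy [-2.911 -0.681 -0.641] gp [508.5  48.3 208. ] F [-0.1  0.4 -2.1] w 69.7 q [ 0.082  0.154  2.152 -0.995  0.283  3.105]
shift [-0.1573  0.0956  0.1664] turn [ 0.0201  0.5117 -0.2342]
```

View pics/s_tilt_v.png

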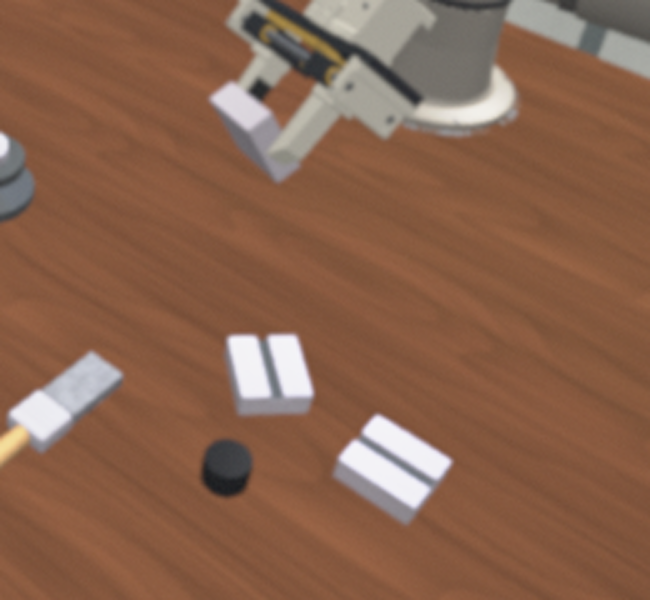

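The wrist reached its j5 and j6 limits (q5=0.28), so tilting outward isn't possible. The coupon is still held firmly. I'll fit a kinematic model from the logged poses so I can plan the tilts properly.

```bash
cat > kin.py <<'E'
import numpy as np
from scipy.spatial.transform import Rotation as Ro
from scipy.optimize import least_squares
D=[((205.8,-482.9,404.1),(-3.1403,-.0002,.4029),(-1.314,.3426,1.5249,0,1.2754,-.1461)),
((561.7,-245.2,327.1),(-3.141,.001,.002),(-.537,.568,1.379,0,1.196,1.032)),
((473.1,231.6,325.8),(3.141,0,.001),(.31,.422,1.635,0,1.084,1.879)),
((474.3,238.5,180.9),(-3.142,0,0),(.322,.635,1.756,0,.75,1.892)),
((565.4,-246.7,374.3),(3.138,-.005,0),(-.536,.533,1.303,0,1.299,1.035)),
((499.8,-14.2,319.9),(3.141,.003,-.328),(-.182,.386,1.715,0,1.044,1.717)),
((562.9,-31.2,245.1),(-3.139,.351,-.314),(-.202,.664,1.48,.042,1.347,1.667)),
((563.6,-30.9,174.2),(-3.141,.348,-.342),(-.203,.761,1.524,.052,1.202,1.684)),
((408.7,77.5,328.2),(-2.911,-.681,-.641),(.082,.154,2.152,-.995,.283,3.105))]
LO=np.array([-2.53,-.77,.04,-1,.28,-3.11]);HI=np.array([2.53,2.02,2.7,4.14,2.66,3.11])
y=lambda a:Ro.from_euler('y',a);z=lambda a:Ro.from_euler('z',a)
def fk(q,k):
    a,off,d,L1,e,L2,L3,s4,s6,c=k
    A=z(q[0]);B=A*y(q[1]);C=B*y(q[2]);W=C*z(s4*q[3])*y(q[4])
    p=A.apply([a,off,d])+B.apply([0,0,L1])+C.apply([e,0,L2])+W.apply([0,0,L3])
    return p,W*z(s6*q[5]+c)
def res(k,s4,s6):
    r=[]
    for p,o,q in D:
        P,R=fk(q,[*k[:7],s4,s6,k[7]]); r+=list(P-p)+list((R.inv()*Ro.from_euler('xyz',o)).as_rotvec()*300)
    return np.array(r)
best=None
for s4 in(1,-1):
  for s6 in(1,-1):
    for c in(0,1.57,3.14,-1.57):
      s=least_squares(res,[0,77,300,350,50,350,100,c],args=(s4,s6))
      if best is None or s.cost<best[0]: best=(s.cost,[*s.x[:7],s4,s6,s.x[7]],s.fun)
K=best[1]
def ik(gp,R,q0,free=False):
    """grasp point target; limits respected. returns q, residual"""
    p=np.array(gp)-R.apply([0,0,159])
    def f(q):
        P,Q=fk(q,K); return np.r_[(P-p),(Q.inv()*R).as_rotvec()*300]
    s=least_squares(f,np.clip(q0,LO+1e-3,HI-1e-3),bounds=(LO,HI)); return s.x,np.abs(s.fun).max()
if __name__=='__main__': print(best[0],np.round(K,3),np.abs(best[2]).max())
E
python3 kin.py
```

```text
0.6158652942750991 [2.00000e-01 7.64870e+01 2.22675e+02 5.06150e+02 4.62030e+01 3.79242e+02
 1.40222e+02 1.00000e+00 1.00000e+00 1.57100e+00] 0.34144784419612506
```

The kinematic fit is excellent (under 0.4 mm). I'll search for reachable poses at 70° tilt for standing the coupon and for placing it on the stack.

```bash
cat > srch.py <<'E'
from kin import *
def RP(yaw,p): return Ro.from_euler('xyz',[np.pi,0,yaw])*Ro.from_euler('y',p,degrees=True)
seeds=[(-.3,.6,1.6,.0,1.,0.5),(-.3,.6,1.6,1.57,1.57,-1.5),(-.3,.6,1.6,1.57,1.57,0.5),(-.3,.6,1.6,1.57,1.57,2),(-.3,.6,1.6,3.14,1,-1.5),(-.3,.6,1.6,3.14,1,1.5),(-.3,.6,1.6,-.8,1,1)]
def best(gp,R):
    o=[]
    for s in seeds:
        q,r=ik(gp,R,s)
        if r<1: o.append((np.min(np.minimum(q-LO,HI-q)),q))
    return max(o,key=lambda t:t[0]) if o else None
E
cat > t.py <<'E'
from srch import *
print('place')
for ps in np.arange(-180,180,20):
    d=np.array([np.cos(np.radians(ps)),np.sin(np.radians(ps)),0])
    for p in (70,):
        b=best(np.array([563.8,-245.8,76])-11*d,RP(np.radians(ps),p))
        if b: print(ps,p,round(b[0],2),b[1].round(2), 'p-20', [ (x and (round(x[0],2),x[1].round(2))) for x in [best(np.array([520,-50,60]),RP(np.radians(ps),-20))]])
print('stand')
for loc in [(512,-13),(480,-90),(440,100)]:
  for ps in np.arange(-180,180,20):
    b=best(np.array([*loc,32]),RP(np.radians(ps),70))
    if b: print(loc,ps,round(b[0],2),b[1].round(2))
E
python3 t.py
```

```text
place
-160 70 0.22 [-0.26  1.36  0.49 -0.78  2.27 -2.38] p-20 [(np.float64(0.16), array([-0.38,  0.48,  2.02,  0.56,  0.44, -2.78]))]
-140 70 0.12 [-0.17  1.21  0.85 -0.88  1.95 -2.38] p-20 [None]
-60 70 0.05 [-0.17  0.84  2.09  4.09  1.1  -1.75] p-20 [(np.float64(0.89), array([-0.37,  0.68,  1.58,  0.24,  1.17,  2.13]))]
-40 70 0.41 [-0.39  0.85  2.29  3.45  1.21 -1.57] p-20 [(np.float64(0.97), array([-0.32,  0.71,  1.51,  0.13,  1.25,  1.89]))]
-20 70 0.36 [-0.71  0.86  2.34  2.79  1.28 -1.59] p-20 [(np.float64(1.01), array([-0.26,  0.73,  1.47,  0.03,  1.29,  1.65]))]
0 70 0.47 [-0.95  0.84  2.23  2.17  1.18 -1.51] p-20 [(np.float64(0.93), array([-0.2 ,  0.73,  1.46, -0.07,  1.29,  1.4 ]))]
20 70 0.7 [-1.04  0.85  2.    1.64  1.19 -1.27] p-20 [(np.float64(0.83), array([-0.15,  0.72,  1.49, -0.17,  1.25,  1.15]))]
40 70 0.98 [-1.05  0.91  1.72  1.25  1.35 -1.06] p-20 [(np.float64(0.73), array([-0.1 ,  0.69,  1.54, -0.27,  1.17,  0.91]))]
60 70 1.01 [-0.99  1.01  1.41  1.    1.6  -0.94] p-20 [(np.float64(0.64), array([-0.07,  0.66,  1.62, -0.36,  1.05,  0.67]))]
80 70 0.78 [-0.91  1
[... 2266 characters left out ...]
7 -1.73]
(440, 100) -140 0.59 [ 0.3   1.16  1.17 -0.41  1.98 -1.89]
(440, 100) -120 0.39 [ 0.42  1.11  1.31 -0.61  1.82 -1.98]
(440, 100) -100 0.2 [ 0.53  1.05  1.5  -0.8   1.63 -2.01]
(440, 100) -20 0.17 [ 0.55  1.07  2.48  3.97  1.49 -1.25]
(440, 100) 0 0.02 [ 0.14  1.33  2.68  3.3   2.09 -1.45]
(440, 100) 40 0.16 [-0.67  1.13  2.54  1.92  1.37 -2.1 ]
(440, 100) 60 0.4 [-0.68  0.98  2.3   1.47  1.2  -1.72]
(440, 100) 80 0.66 [-0.6   0.95  2.04  1.1   1.29 -1.43]
(440, 100) 100 0.91 [-0.49  0.98  1.79  0.83  1.46 -1.28]
(440, 100) 120 0.99 [-0.37  1.03  1.56  0.63  1.66 -1.24]
(440, 100) 140 0.81 [-0.24  1.09  1.36  0.45  1.85 -1.27]
(440, 100) 160 0.66 [-0.1   1.14  1.2   0.25  2.   -1.38]
```

Tangential approaches (ψ around 80–90°) work for standing the coupon. Placing at ψ around 0–10° keeps clear of the oil bottle. I'll add a path simulator and plan the recovery and the reorientation.

```bash
cat > sim.py <<'E'
from srch import *
from h import get_obs
def state():
    o=get_obs(); return o['joint_positions'],o['tool_pos'],Ro.from_euler('xyz',o['tcp_rot'])
def seg(q,P0,R0,gp,ps,p,show=True):
    R1=RP(np.radians(ps),p); P1=np.array(gp)-R1.apply([0,0,159]); dr=(R0.inv()*R1).as_rotvec(); n=int(np.ceil(max(np.linalg.norm(dr)/.12,np.linalg.norm(P1-P0)/40)))
    sh=R0.inv().apply(P1-P0)/1000; mm=9;ms=0;mr=0;zm=999
    for i in range(1,n+1):
        f=i/n; R=R0*Ro.from_rotvec(dr*f); P=P0+(P1-P0)*f
        q2,r=ik(P+R.apply([0,0,159]),R,q); mm=min(mm,np.min(np.minimum(q2-LO,HI-q2)));ms=max(ms,np.abs(q2-q).max());mr=max(mr,r);q=q2;zm=min(zm,(P+R.apply([0,0,159]))[2])
    print('->',gp,ps,p,'shift',sh.round(4),'turn',dr.round(4),'rows',n,'margin',round(mm,2),'step',round(ms,2),'res',round(mr,1),'minz',round(zm),'q',q.round(2))
    return q,P1,R1
def path(*w):
    s=state()
    for a in w: s=seg(*s,*a)
E
python3 - <<'E'
from sim import *
print('A');path(([480,20,230],-10,-15),([470,40,230],45,-15),([450,60,180],90,-20),([450,60,180],90,25),([450,60,180],90,70),([450,60,32],90,70))
print('B');path(([480,20,230],10,0),([450,60,180],90,0),([450,60,180],90,70))
E
```

```text
A
-> [480, 20, 230] -10 -15 shift [ 0.1335 -0.0058  0.041 ] turn [-0.1098 -0.976  -0.3636] rows 9 margin 0.07 step 0.55 res 0.0 minz 200 q [-0.13  0.42  1.48  0.01  1.5   1.62]
-> [470, 40, 230] 45 -15 shift [-0.0298 -0.0517  0.008 ] turn [-0.2484  0.     -0.9272] rows 8 margin 0.82 step 0.09 res 0.0 minz 230 q [ 0.03  0.38  1.54 -0.18  1.42  0.87]
-> [450, 60, 180] 90 -20 shift [ 0.0114 -0.0667  0.053 ] turn [-0.2362 -0.0827 -0.7493] rows 7 margin 0.62 step 0.08 res 0.0 minz 180 q [ 0.19  0.35  1.77 -0.38  1.12  0.37]
-> [450, 60, 180] 90 25 shift [-0.1124 -0.      0.0466] turn [0.     0.7854 0.    ] rows 7 margin 0.73 step 0.14 res 0.0 minz 168 q [-0.32  0.32  1.85  0.45  1.16 -0.54]
-> [450, 60, 180] 90 70 shift [-0.1124  0.      0.0466] turn [0.     0.7854 0.    ] rows 7 margin 0.82 step 0.11 res 0.0 minz 172 q [-0.61  0.67  1.86  0.88  1.6  -1.08]
-> [450, 60, 32] 90 70 shift [-0.1391 -0.      0.0506] turn [0. 0. 0.] rows 4 margin 0.83 step 0.08 res 0.0 minz 32 q [-0.61  0.97  1.84  0.89  1.42 -1.3 ]
B
-> [480, 20, 230] 10 0 shift [0.1084 0.006  0.0101] turn [ 0.0663 -0.7283 -0.7014] rows 9 margin 0.03 step 0.53 res 0.0 minz 208 q [-0.12  0.27  1.67 -0.    1.2   1.28]
-> [450, 60, 180] 90 0 shift [-0.0226 -0.0446  0.05  ] turn [ 0.      0.     -1.3963] rows 12 margin 0.77 step 0.11 res 0.0 minz 180 q [-0.04  0.28  1.81  0.    1.05 -0.04]
-> [450, 60, 180] 90 70 shift [-0.1494 -0.      0.1046] turn [-0.      1.2217  0.    ] rows 11 margin 0.75 step 0.13 res 0.0 minz 156 q [-0.61  0.67  1.86  0.88  1.6  -1.08]
```

```bash
python3 -m pendant '[[[0.134,-0.006,0.041],[-0.11,-0.976,-0.364],0.06],[[0.134,-0.006,0.041],[-0.11,-0.976,-0.364],0.06],[[0.134,-0.006,0.041],[-0.11,-0.976,-0.364],0.06],[[0.134,-0.006,0.041],[-0.11,-0.976,-0.364],0.06],[[0.134,-0.006,0.041],[-0.11,-0.976,-0.364],0.06],[[0.134,-0.006,0.041],[-0.11,-0.976,-0.364],0.06],[[0.134,-0.006,0.041],[-0.11,-0.976,-0.364],0.06],[[0.134,-0.006,0.041],[-0.11,-0.976,-0.364],0.06],[[0.134,-0.006,0.041],[-0.11,-0.976,-0.364],0.06],[[0.134,-0.006,0.041],[-0.11,-0.976,-0.364],0.06]]'
python3 - <<'E'
from sim import *
from h import st
st(); path(([470,40,230],45,-15),([450,60,180],90,-20),([450,60,180],90,25))
E
```

```text
time: 12.83
tool_pos: [521.2, 12.5, 382.4]
tcp_rot: [3.134, 0.089, -0.249]
contact_force: [-0.7, -0.7, -3.0]
grip_width: 69.5
12.83 tcp [521.2  12.5 382.4] rpy [ 3.134  0.089 -0.249] gp [507.2  14.8 224. ] F [-0.7 -0.7 -3. ] w 69.5 q [-0.124  0.377  1.537  0.004  1.316  1.694]
-> [470, 40, 230] 45 -15 shift [-0.0353 -0.0494  0.0016] turn [-0.1739 -0.1535 -1.0201] rows 9 margin 0.82 step 0.09 res 0.0 minz 224 q [ 0.03  0.38  1.54 -0.18  1.42  0.87]
-> [450, 60, 180] 90 -20 shift [ 0.0114 -0.0667  0.053 ] turn [-0.2362 -0.0827 -0.7493] rows 7 margin 0.62 step 0.08 res 0.0 minz 180 q [ 0.19  0.35  1.77 -0.38  1.12  0.37]
-> [450, 60, 180] 90 25 shift [-0.1124 -0.      0.0466] turn [0.     0.7854 0.    ] rows 7 margin 0.73 step 0.14 res 0.0 minz 168 q [-0.32  0.32  1.85  0.45  1.16 -0.54]
```

```bash
python3 -m pendant '[[[-0.035,-0.049,0.002],[-0.174,-0.154,-1.02],0.06],[[-0.035,-0.049,0.002],[-0.174,-0.154,-1.02],0.06],[[-0.035,-0.049,0.002],[-0.174,-0.154,-1.02],0.06],[[-0.035,-0.049,0.002],[-0.174,-0.154,-1.02],0.06],[[-0.035,-0.049,0.002],[-0.174,-0.154,-1.02],0.06],[[-0.035,-0.049,0.002],[-0.174,-0.154,-1.02],0.06],[[-0.035,-0.049,0.002],[-0.174,-0.154,-1.02],0.06],[[-0.035,-0.049,0.002],[-0.174,-0.154,-1.02],0.06],[[-0.035,-0.049,0.002],[-0.174,-0.154,-1.02],0.06],[[-0.035,-0.049,0.002],[-0.174,-0.154,-1.02],0.06]]'
python3 - <<'E'
from sim import *
from h import st
st(); path(([450,60,190],90,0),([450,60,180],90,45),([450,60,150],90,70))
E
```

```text
time: 13.67
tool_pos: [499.2, 69.3, 382.6]
tcp_rot: [3.137, 0.26, 0.784]
contact_force: [0.3, 0.3, -2.8]
grip_width: 70.0
13.67 tcp [499.2  69.3 382.6] rpy [3.137 0.26  0.784] gp [470.8  39.8 229. ] F [ 0.3  0.3 -2.8] w 70.0 q [ 0.036  0.379  1.546 -0.182  1.409  0.868]
-> [450, 60, 190] 90 0 shift [-0.0313 -0.0284  0.043 ] turn [-0.0978  0.2488 -0.7813] rows 7 margin 0.79 step 0.14 res 0.0 minz 190 q [-0.04  0.27  1.8   0.    1.07 -0.04]
-> [450, 60, 180] 90 45 shift [-0.1124 -0.      0.0566] turn [-0.      0.7854  0.    ] rows 7 margin 0.78 step 0.13 res 0.0 minz 173 q [-0.49  0.44  1.86  0.7   1.34 -0.83]
-> [450, 60, 150] 90 70 shift [-0.0884 -0.      0.0361] turn [-0.      0.4363  0.    ] rows 4 margin 0.82 step 0.09 res 0.0 minz 150 q [-0.61  0.73  1.86  0.88  1.56 -1.13]
```

```bash
python3 -m pendant '[[[-0.031,-0.028,0.043],[-0.098,0.249,-0.781],0.06],[[-0.031,-0.028,0.043],[-0.098,0.249,-0.781],0.06],[[-0.031,-0.028,0.043],[-0.098,0.249,-0.781],0.06],[[-0.031,-0.028,0.043],[-0.098,0.249,-0.781],0.06],[[-0.031,-0.028,0.043],[-0.098,0.249,-0.781],0.06],[[-0.031,-0.028,0.043],[-0.098,0.249,-0.781],0.06],[[-0.031,-0.028,0.043],[-0.098,0.249,-0.781],0.06],[[-0.031,-0.028,0.043],[-0.098,0.249,-0.781],0.06]]'
python3 -m pendant '[[[-0.02,0,0.005],[0,0.11,0],0.06],[[-0.035,0,0.01],[0,0.22,0],0.06],[[-0.05,0,0.018],[0,0.33,0],0.06],[[-0.066,0,0.026],[0,0.44,0],0.06],[[-0.082,0,0.035],[0,0.55,0],0.06],[[-0.097,0,0.045],[0,0.66,0],0.06],[[-0.112,0,0.057],[0,0.785,0],0.06],[[-0.112,0,0.057],[0,0.785,0],0.06]]'
python3 -m pendant '[[[-0.022,0,0.009],[0,0.11,0],0.06],[[-0.044,0,0.018],[0,0.22,0],0.06],[[-0.066,0,0.027],[0,0.33,0],0.06],[[-0.088,0,0.036],[0,0.436,0],0.06],[[-0.088,0,0.036],[0,0.436,0],0.06],[[-0.088,0,0.036],[0,0.436,0],0.06]]'
python3 - <<'E'
from sim import *
from h import *
st(); path(([450,60,60],90,70),([450,60,32],90,70))
c=shot('scene','s_st'); u=w2px(c,[[450,60,150]])[0]; print(u)
x,y=int(u[0]),int(u[1]); a=c['color'][max(0,y-90):y+90,x-110:x+110]
cv2.imwrite('pics/s_st_v.png',cv2.resize(a,None,fx=3,fy=3,interpolation=cv2.INTER_CUBIC)[...,::-1])
E
```

```text
time: 14.33
tool_pos: [450.3, 59.8, 349.2]
tcp_rot: [3.14, -0.001, 1.569]
contact_force: [-1.6, -0.5, -1.8]
grip_width: 69.7
time: 15.0
tool_pos: [450.2, -54.5, 289.7]
tcp_rot: [-3.133, -0.79, 1.557]
contact_force: [0.5, -0.7, -3.8]
grip_width: 69.5
time: 15.5
tool_pos: [450.3, -88.2, 203.6]
tcp_rot: [-3.126, -1.218, 1.555]
contact_force: [-0.4, -0.1, -2.8]
grip_width: 69.5
15.5 tcp [450.3 -88.2 203.6] rpy [-3.126 -1.218  1.555] gp [450.2  61.  148.6] F [-0.4 -0.1 -2.8] w 69.5 q [-0.607  0.729  1.864  0.879  1.555 -1.123]
-> [450, 60, 60] 90 70 shift [-0.0841  0.0002  0.0297] turn [-0.0011  0.004  -0.0054] rows 3 margin 0.83 step 0.06 res 0.0 minz 60 q [-0.61  0.91  1.86  0.89  1.45 -1.27]
-> [450, 60, 32] 90 70 shift [-0.0263 -0.      0.0096] turn [0. 0. 0.] rows 1 margin 0.86 step 0.06 res 0.0 minz 32 q [-0.61  0.97  1.84  0.89  1.42 -1.3 ]
[420.79087382 161.12666547]
```

View pics/s_st_v.png

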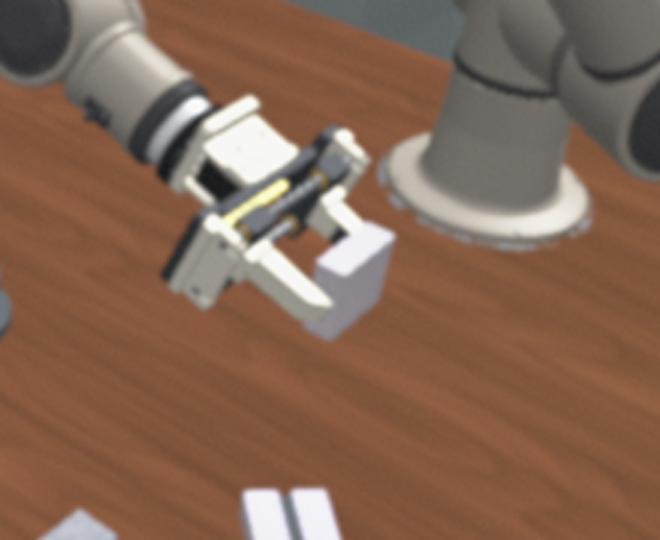

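Coupon held upright with the plain face away from the gripper. Lowering it gently.

```bash
python3 -m pendant '[[[-0.02,0,0.007],[0,0.002,-0.003],0.06],[[-0.045,0,0.016],[0,0.004,-0.005],0.06],[[-0.07,0,0.025],[0,0.004,-0.005],0.06],[[-0.09,0,0.032],[-0.001,0.004,-0.005],0.06],[[-0.1,0,0.0356],[-0.001,0.004,-0.005],0.06],[[-0.106,0,0.0378],[-0.001,0.004,-0.005],0.06],[[-0.109,0,0.0388],[-0.001,0.004,-0.005],0.06],[[-0.109,0,0.0388],[-0.001,0.004,-0.005],0.06],[[-0.109,0,0.0388],[-0.001,0.004,-0.005],0.06]]'
python3 -c "
from h import *
st()
c=load('s_st')
c=shot('scene','s_low'); u=w2px(c,[[450,60,32]])[0]; x,y=int(u[0]),int(u[1]); print(x,y)
a=c['color'][y-50:y+50,x-70:x+70]
cv2.imwrite('pics/s_low_v.png',cv2.resize(a,None,fx=5,fy=5,interpolation=cv2.INTER_CUBIC)[...,::-1])"
```

```text
time: 16.3
tool_pos: [450.6, -89.2, 90.0]
tcp_rot: [3.121, -1.224, 1.591]
contact_force: [0.6, 0.7, -1.1]
grip_width: 70.0
16.3 tcp [450.6 -89.2  90. ] rpy [ 3.121 -1.224  1.591] gp [450.9  60.3  35.9] F [ 0.6  0.7 -1.1] w 70.0 q [-0.609  0.964  1.845  0.896  1.424 -1.304]
412 199
```

```bash
python3 -m pendant '[[[-0.0009,0,0.0003],[0,0,0],0.06],[[-0.0019,0,0.0007],[0,0,0],0.06],[[-0.0019,0,0.0007],[0,0,0],0.06],[[-0.0019,0,0.0007],[0,0,0],0.06]]'
python3 -m pendant '[[[-0.0009,0,0.0003],[0,0,0],0.06],[[-0.0009,0,0.0003],[0,0,0],0.06],[[-0.0009,0,0.0003],[0,0,0],0.06]]'
python3 -c "
from h import *
st()"
```

```text
time: 16.68
tool_pos: [450.3, -89.2, 86.9]
tcp_rot: [3.125, -1.225, 1.587]
contact_force: [0.6, 0.7, -2.6]
grip_width: 69.7
time: 16.93
tool_pos: [450.2, -89.2, 85.8]
tcp_rot: [3.125, -1.225, 1.586]
contact_force: [-0.3, -0.8, -1.9]
grip_width: 69.9
16.93 tcp [450.2 -89.2  85.8] rpy [ 3.125 -1.225  1.586] gp [450.5  60.4  31.9] F [-0.3 -0.8 -1.9] w 69.9 q [-0.609  0.973  1.844  0.897  1.421 -1.308]
```

View pics/s_low_v.png

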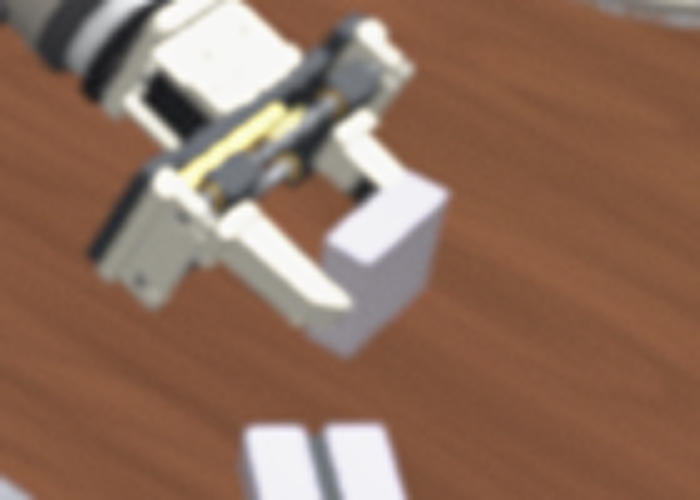

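```bash
for i in 1 2 3; do python3 -m pendant '[[[-0.0006,0,0.0002],[0,0,0],0.06],[[-0.0006,0,0.0002],[0,0,0],0.06]]' | grep -E "pos|force"; done
```

```text
tool_pos: [450.3, -89.1, 85.1]
contact_force: [0.3, 1.2, -2.3]
tool_pos: [450.3, -89.2, 84.7]
contact_force: [0.3, 0.4, 0.2]
tool_pos: [450.3, -89.2, 84.4]
contact_force: [-1.0, -2.5, 4.7]
```

```bash
python3 -m pendant '[[[0,0,0],[0,0,0],0.072],[[0,0,0],[0,0,0],0.076],[[0,0,0],[0,0,0],0.085],[[0,0,0],[0,0,0],0.0918],[[0,0,0],[0,0,0],0.0918],[[0,0,0],[0,0,0],0.0918]]'
python3 -m pendant '[[[0,0,-0.01],[0,0,0],0.0918],[[0,0,-0.03],[0,0,0],0.0918],[[0,0,-0.06],[0,0,0],0.0918],[[0.02,0,-0.08],[0,0,0],0.0918],[[0.06,0,-0.08],[0,0,0],0.0918],[[0.1,0,-0.08],[0,0,0],0.0918],[[0.14,0,-0.08],[0,0,0],0.0918],[[0.16,0,-0.08],[0,0,0],0.0918]]'
python3 - <<'E'
from sim import *
from h import *
st(); c=shot('scene','s_stand');t=shot('top','t_stand')
u=w2px(c,[[450,60,32]])[0]; x,y=int(u[0]),int(u[1]); print(x,y)
cv2.imwrite('pics/s_stand_v.png',cv2.resize(c['color'][y-45:y+45,x-60:x+60],None,fx=6,fy=6,interpolation=cv2.INTER_CUBIC)[...,::-1])
path(([450,60,200],90,25),([450,60,130],90,-20),([450,65,45],90,-20))
E
```

```text
time: 17.93
tool_pos: [450.3, -89.1, 83.9]
tcp_rot: [3.125, -1.225, 1.587]
contact_force: [0.7, -0.8, -0.3]
grip_width: 91.7
time: 18.6
tool_pos: [449.1, -109.8, 265.4]
tcp_rot: [3.116, -1.224, 1.595]
contact_force: [-0.3, -1.0, 0.2]
grip_width: 92.0
18.6 tcp [ 449.1 -109.8  265.4] rpy [ 3.116 -1.224  1.595] gp [449.4  39.7 211.3] F [-0.3 -1.   0.2] w 92.0 q [-0.644  0.624  1.82   0.859  1.672 -1.036]
412 199
-> [450, 60, 200] 90 25 shift [0.1096 0.0017 0.0695] turn [ 0.0063 -0.7857  0.0089] rows 7 margin 0.86 step 0.11 res 0.0 minz 196 q [-0.32  0.3   1.82  0.44  1.21 -0.51]
-> [450, 60, 130] 90 -20 shift [0.0828 0.     0.11  ] turn [ 0.     -0.7854 -0.    ] rows 7 margin 0.59 step 0.15 res 0.0 minz 130 q [ 0.19  0.42  1.83 -0.41  1.    0.43]
-> [450, 65, 45] 90 -20 shift [ 0.0338 -0.      0.0782] turn [0. 0. 0.] rows 3 margin 0.52 step 0.06 res 0.0 minz 45 q [ 0.2   0.57  1.9  -0.48  0.81  0.55]
```

View pics/s_stand_v.png

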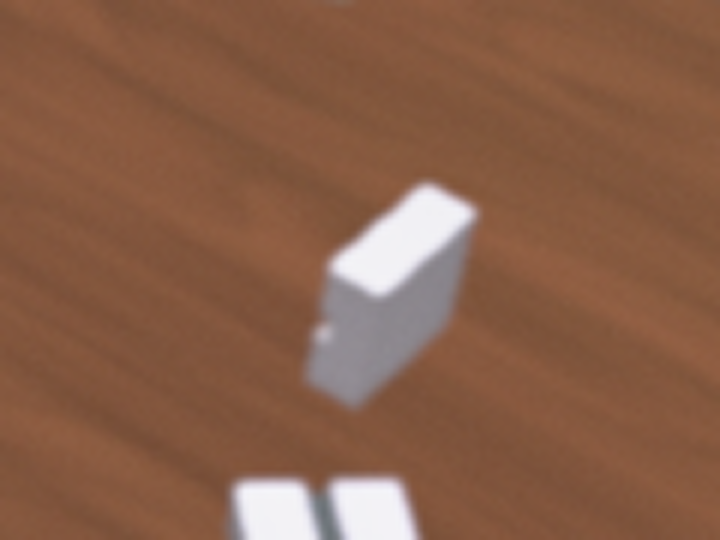

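The coupon is standing on edge with the slot on the -y side (slot at crop (322,335)) and the plain face toward +y. Top-face corners in the crop are (330,266), (428,184), (477,212) and (380,296).

Run:
```python
from sim import *
from h import *
c=load('s_stand'); P=px2w(c,[(352+(u+.5)/6-.5,154+(v+.5)/6-.5) for u,v in [(330,266),(428,184),(477,212),(380,296)]],62)
print(P.round(1),P.mean(0).round(1)); d=np.diff(np.r_[P,P[:1]],axis=0);print(np.linalg.norm(d,axis=1).round(1),np.degrees(np.arctan2(d[:,1],d[:,0])).round(1))
c=load('t_stand'); u=w2px(c,[[450,66,62]])[0]; print(u); x,y=u.astype(int)
m=(c['color'].min(2)>150).astype(np.uint8); m[:y-20]=0;m[y+20:]=0;m[:,:x-30]=0;m[:,x+30:]=0
cn=max(cv2.findContours(m,0,1)[0],key=cv2.contourArea); r=cv2.minAreaRect(cn); b=px2w(c,cv2.boxPoints(r),62); M=cv2.moments(m,True)
print(r,b.round(1),px2w(c,[(M['m10']/M['m00'],M['m01']/M['m00'])],62))
```

```text
[[485.7  61.7  62. ]
 [414.4  62.   62. ]
 [415.5  86.2  62. ]
 [486.7  85.8  62. ]] [450.6  73.9  62. ]
[71.3 24.2 71.2 24.1] [179.7  87.3  -0.4 -92.3]
[277.3213138 260.7226193]
((275.0, 258.5), (19.0, 8.0), 90.0) [[483.   85.   62. ]
 [483.2  62.1  62. ]
 [429.6  60.7  62. ]
 [429.4  83.4  62. ]] [[459.07474136  73.46460519  62.        ]]
```

```bash
python3 -m pendant '[[[0.11,0.002,0.07],[0.006,-0.786,0.009],0.0918],[[0.11,0.002,0.07],[0.006,-0.786,0.009],0.0918],[[0.11,0.002,0.07],[0.006,-0.786,0.009],0.0918],[[0.11,0.002,0.07],[0.006,-0.786,0.009],0.0918],[[0.11,0.002,0.07],[0.006,-0.786,0.009],0.0918],[[0.11,0.002,0.07],[0.006,-0.786,0.009],0.0918],[[0.11,0.002,0.07],[0.006,-0.786,0.009],0.0918],[[0.11,0.002,0.07],[0.006,-0.786,0.009],0.0918]]'
python3 -m pendant '[[[0.02,0,0.01],[0,-0.12,0],0.0918],[[0.04,0,0.025],[0,-0.24,0],0.0918],[[0.06,0,0.04],[0,-0.36,0],0.0918],[[0.08,0,0.06],[0,-0.48,0],0.0918],[[0.09,0,0.08],[0,-0.6,0],0.0918],[[0.09,0,0.09],[0,-0.72,0],0.0918],[[0.09,0,0.09],[0,-0.785,0],0.0918],[[0.09,0,0.09],[0,-0.785,0],0.0918],[[0.09,0,0.09],[0,-0.785,0],0.0918]]'
python3 - <<'E'
from sim import *
from h import *
st(); path(([450.5,76,100],90,-20),([450.5,76,44],90,-20)); path(([450.5,76,44],90,-20))
E
```

```text
time: 19.37
tool_pos: [450.9, -7.1, 341.3]
tcp_rot: [-3.136, -0.437, 1.568]
contact_force: [-0.6, 0.9, 0.6]
grip_width: 91.7
time: 20.12
tool_pos: [450.9, 112.5, 297.2]
tcp_rot: [-3.133, 0.344, 1.572]
contact_force: [-0.3, 0.3, 0.1]
grip_width: 91.6
20.12 tcp [450.9 112.5 297.2] rpy [-3.133  0.344  1.572] gp [449.6  58.9 147.5] F [-0.3  0.3  0.1] w 91.6 q [ 0.18   0.393  1.808 -0.391  1.047  0.395]
-> [450.5, 76, 100] 90 -20 shift [ 0.0329 -0.      0.039 ] turn [-0.008  -0.0052  0.0013] rows 2 margin 0.58 step 0.05 res 0.0 minz 100 q [ 0.22  0.47  1.84 -0.42  0.95  0.49]
-> [450.5, 76, 44] 90 -20 shift [ 0.0192 -0.      0.0526] turn [0. 0. 0.] rows 2 margin 0.53 step 0.06 res 0.0 minz 44 q [ 0.22  0.57  1.88 -0.47  0.82  0.57]
-> [450.5, 76, 44] 90 -20 shift [0.0518 0.0004 0.0917] turn [-0.008  -0.0052  0.0013] rows 3 margin 0.53 step 0.08 res 0.0 minz 44 q [ 0.22  0.57  1.88 -0.47  0.82  0.57]
```

```bash
python3 -m pendant '[[[0.017,0,0.02],[-0.008,-0.005,0.001],0.0918],[[0.033,0,0.039],[-0.008,-0.005,0.001],0.0918],[[0.033,0,0.039],[-0.008,-0.005,0.001],0.0918],[[0.037,0,0.05],[-0.008,-0.005,0.001],0.0918],[[0.042,0,0.065],[-0.008,-0.005,0.001],0.0918],[[0.047,0.0004,0.079],[-0.008,-0.005,0.001],0.0918],[[0.051,0.0004,0.089],[-0.008,-0.005,0.001],0.0918],[[0.052,0.0004,0.092],[-0.008,-0.005,0.001],0.0918],[[0.052,0.0004,0.092],[-0.008,-0.005,0.001],0.0918]]'
python3 -c "
from h import *
st()"
python3 -m pendant '[[[0,0,0],[0,0,0],0.08],[[0,0,0],[0,0,0],0.075],[[0,0,0],[0,0,0],0.073],[[0,0,0],[0,0,0],0.071],[[0,0,0],[0,0,0],0.06],[[0,0,0],[0,0,0],0.06],[[0,0,0],[0,0,0],0.06]]'
python3 - <<'E'
from sim import *
from h import *
st(); path(([450.5,76,170],90,-20),([450.5,76,170],90,25),([450.5,76,170],90,70),([480,-20,185],40,70),([480,-180,190],5,70))
E
```

```text
time: 20.87
tool_pos: [450.9, 129.7, 193.9]
tcp_rot: [3.14, 0.351, 1.569]
contact_force: [-0.8, -0.4, 0.5]
grip_width: 91.9
20.87 tcp [450.9 129.7 193.9] rpy [3.14  0.351 1.569] gp [451.1  75.1  44.6] F [-0.8 -0.4  0.5] w 91.9 q [ 0.218  0.572  1.884 -0.476  0.822  0.57 ]
time: 21.45
tool_pos: [450.7, 130.4, 194.4]
tcp_rot: [3.138, 0.351, 1.57]
contact_force: [-1.3, 0.1, 5.6]
grip_width: 69.9
21.45 tcp [450.7 130.4 194.4] rpy [3.138 0.351 1.57 ] gp [451.2  75.7  45.1] F [-1.3  0.1  5.6] w 69.9 q [ 0.219  0.571  1.884 -0.477  0.822  0.571]
-> [450.5, 76, 170] 90 -20 shift [-0.043   0.0002 -0.1173] turn [ 0.0034  0.002  -0.0007] rows 4 margin 0.55 step 0.07 res 0.0 minz 76 q [ 0.22  0.37  1.77 -0.38  1.11  0.41]
-> [450.5, 76, 170] 90 25 shift [-0.1124 -0.      0.0466] turn [0.     0.7854 0.    ] rows 7 margin 0.71 step 0.15 res 0.0 minz 158 q [-0.28  0.33  1.86  0.47  1.12 -0.53]
-> [450.5, 76, 170] 90 70 shift [-0.1124  0.      0.0466] turn [0.     0.7854 0.    ] rows 7 margin 0.8 step 0.11 res 0.0 minz 162 q [-0.58  0.68  1.88  0.9   1.57 -1.1 ]
-> [480, -20, 185] 40 70 shift [-0.0005 -0.085  -0.0452] turn [-0.82   -0.      0.2985] rows 8 margin 0.39 step 0.08 res 0.0 minz 172 q [-0.88  0.52  2.31  1.45  1.24 -1.24]
-> [480, -180, 190] 5 70 shift [-0.0212  0.0369 -0.073 ] turn [-0.574   0.      0.2089] rows 6 margin 0.27 step 0.08 res 0.0 minz 186 q [-1.07  0.48  2.43  1.9   1.14 -1.34]
```

```bash
python3 -m pendant '[[[-0.004,0,-0.01],[0,0,0],0.06],[[-0.012,0,-0.034],[0,0,0],0.06],[[-0.022,0,-0.062],[0,0,0],0.06],[[-0.033,0,-0.09],[0,0,0],0.06],[[-0.043,0,-0.117],[0,0,0],0.06],[[-0.043,0,-0.117],[0,0,0],0.06]]'
python3 -m pendant '[[[-0.0175,0,0.001],[0,0.11,0],0.06],[[-0.0347,0,0.0038],[0,0.22,0],0.06],[[-0.0515,0,0.0086],[0,0.33,0],0.06],[[-0.0677,0,0.0151],[0,0.44,0],0.06],[[-0.0831,0,0.0234],[0,0.55,0],0.06],[[-0.0975,0,0.0334],[0,0.66,0],0.06],[[-0.1107,0,0.0449],[0,0.77,0],0.06],[[-0.1107,0,0.0449],[0,0.77,0],0.06],[[-0.1107,0,0.0449],[0,0.77,0],0.06]]'
python3 -m pendant '[[[-0.0175,0,0.001],[0,0.11,0],0.06],[[-0.0347,0,0.0038],[0,0.22,0],0.06],[[-0.0515,0,0.0086],[0,0.33,0],0.06],[[-0.0677,0,0.0151],[0,0.44,0],0.06],[[-0.0831,0,0.0234],[0,0.55,0],0.06],[[-0.0975,0,0.0334],[0,0.66,0],0.06],[[-0.1107,0,0.0449],[0,0.77,0],0.06],[[-0.1132,0,0.0473],[0,0.792,0],0.06],[[-0.1132,0,0.0473],[0,0.792,0],0.06]]'
python3 - <<'E'
from sim import *
from h import *
st()
for ps in (0,5,10,20):
  print(ps); path(([480,-20,185],45,70),([530,-150,170],ps,70),([545,-246,150],ps,70),([545,-246,78],ps,70))
E
```

```text
time: 21.95
tool_pos: [451.4, 130.5, 324.1]
tcp_rot: [3.128, 0.349, 1.567]
contact_force: [1.8, -0.1, -1.7]
grip_width: 70.1
time: 22.7
tool_pos: [450.2, 9.8, 313.8]
tcp_rot: [3.141, -0.417, 1.568]
contact_force: [0.7, 0.3, -2.0]
grip_width: 69.8
time: 23.45
tool_pos: [450.8, -72.7, 224.0]
tcp_rot: [-3.137, -1.209, 1.569]
contact_force: [-0.1, -0.1, -2.3]
grip_width: 69.9
23.45 tcp [450.8 -72.7 224. ] rpy [-3.137 -1.209  1.569] gp [450.3  76.  167.7] F [-0.1 -0.1 -2.3] w 69.9 q [-0.579  0.681  1.877  0.897  1.559 -1.091]
0
-> [480, -20, 185] 45 70 shift [-0.0044 -0.0766 -0.0548] turn [-0.7393  0.0127  0.2726] rows 7 margin 0.45 step 0.07 res 0.0 minz 170 q [-0.88  0.53  2.25  1.36  1.28 -1.2 ]
-> [530, -150, 170] 0 70 shift [-0.0185  0.0216 -0.0069] turn [-0.738  -0.      0.2686] rows 7 margin 0.27 step 0.15 res 0.0 minz 170 q [-0.81  0.55  2.43  2.28  1.11 -1.44]
-> [545, -246, 150] 0 70 shift [-0.0137  0.096   0.0209] turn [0. 0. 0.] rows 3 margin 0.33 step 0.07 res 0.0 minz 150 q [-0.96  0.63  2.25  2.08  1.08 -1.33]
-> [545, -246, 78] 0 70 shift [-0.0677 -0.      0.0246] turn [0.
[... 1394 characters left out ...]
 0.84  2.14  1.88  1.17 -1.41]
20
-> [480, -20, 185] 45 70 shift [-0.0044 -0.0766 -0.0548] turn [-0.7393  0.0127  0.2726] rows 7 margin 0.45 step 0.07 res 0.0 minz 170 q [-0.88  0.53  2.25  1.36  1.28 -1.2 ]
-> [530, -150, 170] 20 70 shift [-0.0287  0.0641 -0.0349] turn [-0.41   -0.      0.1492] rows 4 margin 0.45 step 0.09 res 0.0 minz 170 q [-0.96  0.58  2.24  1.7   1.16 -1.23]
-> [545, -246, 150] 20 70 shift [-0.0252  0.0953 -0.0108] turn [0. 0. 0.] rows 3 margin 0.53 step 0.07 res 0.0 minz 150 q [-1.06  0.68  2.03  1.57  1.19 -1.11]
-> [545, -246, 78] 20 70 shift [-0.0677 -0.      0.0246] turn [0. 0. 0.] rows 2 margin 0.67 step 0.09 res 0.0 minz 78 q [-1.06  0.85  2.02  1.63  1.19 -1.28]
```

```bash
python3 -m pendant '[[[-0.004,-0.077,-0.055],[-0.739,0.013,0.273],0.06],[[-0.004,-0.077,-0.055],[-0.739,0.013,0.273],0.06],[[-0.004,-0.077,-0.055],[-0.739,0.013,0.273],0.06],[[-0.004,-0.077,-0.055],[-0.739,0.013,0.273],0.06],[[-0.004,-0.077,-0.055],[-0.739,0.013,0.273],0.06],[[-0.004,-0.077,-0.055],[-0.739,0.013,0.273],0.06],[[-0.004,-0.077,-0.055],[-0.739,0.013,0.273],0.06],[[-0.004,-0.077,-0.055],[-0.739,0.013,0.273],0.06]]'
python3 -m pendant '[[[-0.0215,0.031,-0.015],[-0.656,0,0.239],0.06],[[-0.0215,0.031,-0.015],[-0.656,0,0.239],0.06],[[-0.0215,0.031,-0.015],[-0.656,0,0.239],0.06],[[-0.0215,0.031,-0.015],[-0.656,0,0.239],0.06],[[-0.0215,0.031,-0.015],[-0.656,0,0.239],0.06],[[-0.0215,0.031,-0.015],[-0.656,0,0.239],0.06],[[-0.0215,0.031,-0.015],[-0.656,0,0.239],0.06],[[-0.0215,0.031,-0.015],[-0.656,0,0.239],0.06]]'
python3 - <<'E'
from sim import *
from h import *
st(); path(([549.8,-246.2,130],5,70),([549.8,-246.2,90],5,70))
E
```

```text
time: 24.12
tool_pos: [373.5, -124.9, 241.9]
tcp_rot: [3.133, -1.223, 0.792]
contact_force: [-1.2, 0.7, -2.0]
grip_width: 69.8
time: 24.78
tool_pos: [381.0, -162.1, 226.2]
tcp_rot: [-3.137, -1.227, 0.088]
contact_force: [0.1, 0.2, -1.7]
grip_width: 70.1
24.78 tcp [ 381.  -162.1  226.2] rpy [-3.137 -1.227  0.088] gp [ 530.  -148.3  172.6] F [ 0.1  0.2 -1.7] w 70.1 q [-0.863  0.549  2.391  2.115  1.116 -1.386]
-> [549.8, -246.2, 130] 5 70 shift [-0.0355  0.0986  0.0244] turn [-0.0047 -0.0053  0.0002] rows 3 margin 0.37 step 0.07 res 0.0 minz 130 q [-0.99  0.7   2.19  1.97  1.11 -1.32]
-> [549.8, -246.2, 90] 5 70 shift [-0.0376 -0.      0.0137] turn [0. 0. 0.] rows 1 margin 0.51 step 0.11 res 0.0 minz 90 q [-0.99  0.8   2.19  2.01  1.16 -1.43]
```

```bash
python3 -m pendant '[[[-0.008,0.025,0.005],[-0.005,-0.005,0],0.06],[[-0.018,0.05,0.012],[-0.005,-0.005,0],0.06],[[-0.027,0.075,0.018],[-0.005,-0.005,0],0.06],[[-0.033,0.093,0.023],[-0.005,-0.005,0],0.06],[[-0.0355,0.0995,0.0244],[-0.005,-0.005,0],0.06],[[-0.0355,0.0995,0.0244],[-0.005,-0.005,0],0.06],[[-0.0355,0.0995,0.0244],[-0.005,-0.005,0],0.06]]'
python3 - <<'E'
from sim import *
from h import *
st(); o=get_obs(); gp=o['tool_pos']+Ro.from_euler('xyz',o['tcp_rot']).apply([0,0,159])
ztop=gp[2]-2.2+12; t=shot('top','t_hold'); s=shot('scene','s_hold')
for c,n in((t,'top'),(s,'scene')):
    m=(c['color'].min(2)>150).astype(np.uint8); u=w2px(c,[[564,-246,ztop]])[0]; k=np.zeros_like(m); k[int(u[1])-40:int(u[1])+40,int(u[0])-50:int(u[0])+50]=1
    N,l,S,ce=cv2.connectedComponentsWithStats(m*k)
    for i in range(1,N):
        if S[i,4]>100: print(n,S[i],ce[i].round(1),px2w(c,[ce[i]],ztop).round(1))
c=s;u=w2px(c,[[564,-246,100]])[0].astype(int);print(u);cv2.imwrite('pics/s_hold_v.png',cv2.resize(c['color'][u[1]-50:u[1]+50,u[0]-65:u[0]+65],None,fx=6,fy=6,interpolation=cv2.INTER_CUBIC)[...,::-1])
path(([550.2,-247.2,82],5,70),([550.2,-247.2,78],5,70))
E
```

```text
time: 25.37
tool_pos: [399.7, -260.7, 183.8]
tcp_rot: [-3.139, -1.221, 0.08]
contact_force: [-0.0, 0.1, -1.7]
grip_width: 70.0
25.37 tcp [ 399.7 -260.7  183.8] rpy [-3.139 -1.221  0.08 ] gp [ 548.5 -248.3  129.3] F [-0.   0.1 -1.7] w 70.0 q [-0.993  0.697  2.193  1.968  1.112 -1.323]
top [397 177  22  10 122] [405.6 180.3] [[ 666.2 -289.1  139.1]]
top [372 207  43  30 832] [391.4 221. ] [[ 554.2 -247.8  139.1]]
top [378 251  28   6 139] [392.1 253.9] [[ 466.5 -247.8  139.1]]
scene [310  92  31  19 374] [325.9 100.5] [[ 377.4 -300.5  139.1]]
scene [ 258  109   69   37 1181] [285.4 129.7] [[ 564.5 -267.3  139.1]]
scene [281 151  23  15 263] [291.9 157.9] [[ 636.9 -167.   139.1]]
[291 145]
-> [550.2, -247.2, 82] 5 70 shift [-0.0442  0.0003  0.0179] turn [ 0.0038  0.0006 -0.0026] rows 2 margin 0.51 step 0.06 res 0.0 minz 82 q [-0.99  0.82  2.19  2.02  1.16 -1.45]
-> [550.2, -247.2, 78] 5 70 shift [-0.0038 -0.      0.0014] turn [0. 0. 0.] rows 1 margin 0.51 step 0.01 res 0.0 minz 78 q [-0.99  0.84  2.19  2.02  1.17 -1.45]
```

Run:
```python
from h import *
t=load('t_hold'); c0=np.array([562.5,-247.1]); a=np.radians(4.6); d=np.array([np.cos(a),np.sin(a)]); n=np.array([-d[1],d[0]])
P=[[*(c0+31*i*d+35*j*n),139.1] for i,j in((1,1),(1,-1),(-1,-1),(-1,1))]
print(w2px(t,P).round(1)); u=[(393,206.5)]; print(px2w(t,u,139.1))
g=t['color'].min(2).astype(int)
for col in(380,390,400): print(col,g[203:212,col])
for row in(211,216,220): print(row,g[row,368:380],g[row,406:418])
s=load('s_hold');print(w2px(s,P).round(1),w2px(s,[[p[0],p[1],115.1] for p in P]).round(1))
```

```text
[[376.9 207.5]
 [402.8 205.6]
 [405.3 228.4]
 [379.2 230.4]]
[[ 593.59822666 -253.05518596  139.1       ]]
380 [ 39  38  37  42  86 165 224 227 227]
390 [ 40  36  37  44 124 227 230 230 230]
400 [ 38  36  35  87 229 231 230 232 232]
211 [ 37  35  40  47  68  76  74  77  81 147 226 226] [35 36 36 36 38 37 37 37 36 36 38 35]
216 [ 61  78  80  76  72  81  84  82  82 114 183 227] [151  84  48  39  38  39  38  39  39  39  37  39]
220 [ 80  82  77  72  84 119 178 211 209 182 142 225] [207 211 210 210 182  98  37  38  38  37  35  36]
[[293.7 142.6]
 [272.8 132.7]
 [289.4 122.8]
 [310.1 132.1]] [[293.9 150.8]
 [273.4 140.7]
 [289.7 130.7]
 [310.1 140.1]]
```

View pics/s_hold_v.png

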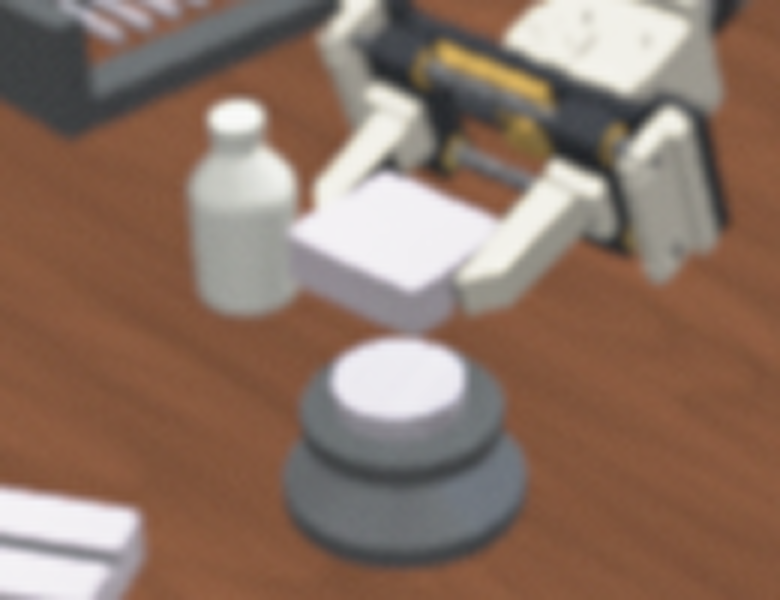

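Coupon is level, plain face up, at crop (390,235), with the spacer below it at (400,380). Edge checks put it about 1 mm short of where I predicted. I'll correct for that and lower it.

```bash
python3 -m pendant '[[[-0.01,0,0.006],[0.002,0,-0.001],0.06],[[-0.02,0,0.01],[0.004,0.001,-0.003],0.06],[[-0.03,0,0.014],[0.004,0.001,-0.003],0.06],[[-0.038,0,0.017],[0.004,0.001,-0.003],0.06],[[-0.042,0,0.018],[0.004,0.001,-0.003],0.06],[[-0.0447,0,0.019],[0.004,0.001,-0.003],0.06],[[-0.0447,0,0.019],[0.004,0.001,-0.003],0.06],[[-0.0447,0,0.019],[0.004,0.001,-0.003],0.06]]'
python3 - <<'E'
from sim import *
from h import *
st(); path(([551,-247.3,79],5,70))
E
```

```text
time: 26.13
tool_pos: [402.4, -261.1, 135.4]
tcp_rot: [3.139, -1.223, 0.088]
contact_force: [0.1, 0.1, -0.9]
grip_width: 69.9
26.13 tcp [ 402.4 -261.1  135.4] rpy [ 3.139 -1.223  0.088] gp [ 551.3 -248.4   81.1] F [ 0.1  0.1 -0.9] w 69.9 q [-0.988  0.827  2.182  2.022  1.162 -1.445]
-> [551, -247.3, 79] 5 70 shift [-0.0019 -0.0008  0.0005] turn [ 0.002  -0.0009  0.0002] rows 1 margin 0.52 step 0.01 res 0.0 minz 79 q [-0.99  0.83  2.18  2.02  1.16 -1.45]
```

```bash
python3 -m pendant '[[[-0.0009,-0.0005,0.0002],[0,0,0],0.06],[[-0.0014,-0.001,0.0004],[0,0,0],0.06],[[-0.0014,-0.001,0.0004],[0,0,0],0.06]]' | grep -E "pos|force"
for i in 1 2 3; do python3 -m pendant '[[[-0.0005,0,0.0002],[0,0,0],0.06],[[-0.0005,0,0.0002],[0,0,0],0.06]]' | grep -E "pos|force"; done
```

```text
tool_pos: [402.1, -260.2, 133.9]
contact_force: [-0.4, -0.1, -1.7]
tool_pos: [402.2, -260.3, 133.2]
contact_force: [-0.8, 0.7, -2.7]
tool_pos: [402.2, -260.3, 132.8]
contact_force: [-0.8, 0.2, 0.2]
tool_pos: [402.3, -260.3, 132.6]
contact_force: [-3.0, 0.8, 6.3]
```

```bash
python3 -m pendant '[[[0,0,0],[0,0,0],0.072],[[0,0,0],[0,0,0],0.076],[[0,0,0],[0,0,0],0.085],[[0,0,0],[0,0,0],0.0918],[[0,0,0],[0,0,0],0.0918],[[0,0,0],[0,0,0],0.0918]]'
python3 -m pendant '[[[0,0,-0.01],[0,0,0],0.0918],[[0,0,-0.03],[0,0,0],0.0918],[[0,0,-0.05],[0,0,0],0.0918],[[0,0,-0.06],[0,0,0],0.0918],[[0.03,0,-0.07],[0,0,0],0.0918],[[0.065,0,-0.08],[0,0,0],0.0918],[[0.1,0,-0.09],[0,0,0],0.0918],[[0.13,0,-0.1],[0,0,0],0.0918],[[0.15,0,-0.1],[0,0,0],0.0918]]'
python3 - <<'E'
from h import *
st(); t=shot('top','t_end'); s=shot('scene','s_end'); w=shot('wrist','w_end')
for c,n in((t,'top'),(s,'scene'),(w,'wrist')):
    m=(c['color'].min(2)>(150 if n!='scene' else 190)).astype(np.uint8); N,l,S,ce=cv2.connectedComponentsWithStats(m)
    for i in range(1,N):
        p=px2w(c,[ce[i]],88)[0]
        if S[i,4]>150 and np.hypot(p[0]-564,p[1]+246)<60:
            cn=cv2.findContours((l==i).astype(np.uint8),0,1)[0][0]; b=px2w(c,cv2.boxPoints(cv2.minAreaRect(cn)),88); print(n,S[i],ce[i].round(1),p.round(1)); print(b.round(1))
a=load('top0')['color'].astype(int);d=np.abs(a-t['color']).max(2)>60
for n,x,y in(('vb',352,174),('mount',249,184),('brush',297,160),('oil',448,243)): print(n,d[y-22:y+22,x-16:x+16].sum())
E
```

```text
time: 27.38
tool_pos: [402.2, -260.2, 132.0]
tcp_rot: [3.139, -1.222, 0.088]
contact_force: [-0.2, -0.4, 0.6]
grip_width: 91.6
time: 28.13
tool_pos: [358.7, -263.5, 310.2]
tcp_rot: [3.131, -1.224, 0.095]
contact_force: [1.1, -1.3, -0.4]
grip_width: 91.5
28.13 tcp [ 358.7 -263.5  310.2] rpy [ 3.131 -1.224  0.095] gp [ 507.7 -251.1  256.1] F [ 1.1 -1.3 -0.4] w 91.5 q [-1.095  0.351  2.196  1.694  1.066 -0.942]
top [375 209  27  42 691] [386.4 224.2] [ 552.2 -241.    88. ]
[[ 595.3 -209.8   88. ]
 [ 595.6 -283.    88. ]
 [ 480.5 -279.9   88. ]
 [ 480.1 -208.    88. ]]
scene [275 141  34  20 384] [291.7 150.2] [ 566.4 -244.2   88. ]
[[ 599.1 -273.8   88. ]
 [ 538.4 -312.    88. ]
 [ 532.7 -215.5   88. ]
 [ 591.2 -183.5   88. ]]
vb 0
mount 0
brush 0
oil 120
```

```bash
python3 -m pendant '[[[0.01,-0.04,0],[0,0,0],0.0918],[[0.02,-0.08,0],[0,0,0],0.0918],[[0.02,-0.12,0],[0,0,0],0.0918],[[0.02,-0.16,0],[0,0,0],0.0918],[[0.02,-0.18,0],[0,0,0],0.0918],[[0.02,-0.18,0],[0,0,0],0.0918],[[0.02,-0.18,0],[0,0,0],0.0918],[[0.02,-0.18,0],[0,0,0],0.0918]]'
python3 - <<'E'
from h import *
st(); t=shot('top','t_end2'); s=shot('scene','s_end2'); h=load('s_hold')
def cen(c,z,th,ctr):
    m=(c['color'].min(2)>th).astype(np.uint8); N,l,S,ce=cv2.connectedComponentsWithStats(m)
    for i in range(1,N):
        p=px2w(c,[ce[i]],z)[0]
        if S[i,4]>150 and np.hypot(p[0]-564,p[1]+246)<60:
            cn=max(cv2.findContours((l==i).astype(np.uint8),0,1)[0],key=cv2.contourArea); b=px2w(c,cv2.boxPoints(cv2.minAreaRect(cn)),z); print(ctr,S[i],p.round(1),b[:,:2].round(1).tolist())
cen(t,88,150,'top coupon');cen(s,88,195,'scene coupon');cen(h,64,195,'scene spacer')
g=t['color'].min(2); print(g[205:240:2,388]); print(g[222,370:408])
for A,B in(('top0',t),('scene0',s)):
    d=np.abs(load(A)['color'].astype(int)-B['color']).max(2)>50
    for n,P in(('vb',(708,-148,30)),('mount',(681,163,20)),('brush',(719,22,10)),('oil',(500,-416,60))):
        x,y=w2px(B,[P])[0].astype(int); print(A,n,x,y,d[y-20:y+20,x-18:x+18].sum())
c=s;a=np.radians(5);d=np.array([np.cos(a),np.sin(a)]);n=np.array([-d[1],d[0]])
P=[[*(np.array([564.2,-246])+31*i*d+35*j*n),88] for i,j in((1,1),(1,-1),(-1,-1),(-1,1))];print(w2px(t,P).round(1))
E
```

```text
time: 28.95
tool_pos: [351.1, -84.3, 325.2]
tcp_rot: [3.141, -1.221, 0.086]
contact_force: [0.2, -1.0, -0.7]
grip_width: 91.8
28.95 tcp [351.1 -84.3 325.2] rpy [ 3.141 -1.221  0.086] gp [500.  -71.7 270.8] F [ 0.2 -1.  -0.7] w 91.8 q [-0.734  0.147  2.461  2.075  0.9   -1.077]
top coupon [375 209  27  24 572] [ 562.6 -246.3   88. ] [[591.4, -208.4], [597.7, -280.1], [534.0, -283.6], [527.7, -212.7]]
scene coupon [275 141  34  20 383] [ 566.4 -244.1   88. ] [[599.1, -273.8], [538.4, -312.0], [532.7, -215.5], [591.2, -183.5]]
scene spacer [282 152  21  13 214] [ 566.5 -244.2   64. ] [[567.0, -282.3], [529.5, -244.3], [567.2, -206.1], [603.2, -242.8]]
[ 39  75 118 231 233 232 231 232 230 230 229 231 229 223  83  81  80  79]
[ 74  65  86  83  84 112 181 226 227 228 227 229 230 228 229 230 230 229
 230 230 231 231 230 230 230 230 231 232 232 232 225 171  80  58  39  36
  40  40]
top0 vb 351 175 0
top0 mount 249 184 0
top0 brush 296 173 0
top0 oil 447 243 0
scene0 vb 277 211 0
scene0 mount 390 282 0
scene0 brush 326 258 0
scene0 oil 268 125 8
[[374.5 210.2]
 [399.2 208.1]
 [401.8 229.9]
 [376.8 232. ]]
```

```bash
python3 -c "
from plant import *
print(close_job(), get_obs()['time'])"
```

```text
the job is handed in; nothing more can be done
the job is handed in; nothing more can be done
```

The stack is set up and handed in at about 29 s. The spacer lies flat on the anvil top, and the coupon lies on it with the slotted face down and the plain face up. I used the coupon nearest the base. I turned it over in two quarter turns, stood it on its edge on the bench to change grip, and let go each time only after the force reading showed contact.

**First try at the tilt:** the outward tilt ran into the wrist's joint limits, so I replanned with a sideways tilt. The coupon stayed firmly in the grip throughout.

**Last checks:**
- **Coupon on spacer:** the scene camera puts their centres within about 0.2 mm of each other.
- **Stack on anvil:** the top camera puts the coupon at (562.6, -246.3), against the anvil at about (563.5, -245.5). The scene camera reads both stack parts about 3–4 mm away from the top camera's position. I put this down to camera calibration, because the offset is the same for both.
- **Bystanders:** the V-block, mount, brush and oil bottle show no change in the top view. The scene view shows 8 changed pixels near the oil bottle, too few to suggest that it moved.
- **Not viewed:** the last picture I looked at showed the coupon level with its plain face up just above the spacer. The final state was checked only by these measurements, as I had used all 12 views.

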